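# Brass die on the sloped inspection stand, lamp switched on

### The arm

A 6-joint arm with a two-finger parallel gripper is mounted at the origin on a cart in front of the work surface, level with it; the furniture and walls round the work are solid. World frame = base frame: x ahead of the robot, y to its left, z up, the work surface at z = 0. Lengths are in m, angles in rad, forces in N, time in s.
With the tool pointing down it reaches from about 0.35 to 0.925 m from the base axis. Payload 6.4 kg.
Tool frame: the origin (TCP) lies midway between the tips of the shut fingers; the grasp point (between the pads) lies 19 mm behind it (ctrl.grasp_offset is the distance from the TCP to the grasp point, in m); z points along the fingers, y is the direction in which the jaws open and shut (so a half turn about z gives the same grasp; the last joint's range is limited). The gripper opens to 85 mm and grips with 20 to 120 N. Pads are 22 mm wide; open, the fingers measure 114 mm over their backs; the gripper's body (76 mm by 85 mm) begins 54 mm behind the grasp point. The pads swing forward as they close: fully open they stand 13 mm farther back than shut.
Start: joints at [-1.319, 0.245, 1.558, -0, 1.339, -0.174], TCP at [0.268, -0.592, 0.231] pointing down, gripper open.
Joint ranges: [-3.13, 3.13], [-1.02, 2.26], [0.13, 2.54], [-0.95, 4.09], [0.21, 2.88], [-2.74, 2.74]. Speed limits (rad/s): [2.57, 2.57, 3.14, 3.14, 3.14, 3.14].

### API

Orientations are given as a unit quaternion [w, x, y, z].
In Python, from rig import ctrl, optics, close_job gives the robot as it stands. The module is installed in compiled form; this text tells all that it offers.
- The arm moves only by the tool apply_moves, never from a script. Its argument "motion" is a list of rows, each a list of 3 entries, a list of its own where there are three numbers: the shift along the tool's x, y, z in m, then the turn, a rotation vector about the tool's x, y, z in rad, then the opening in per cent of the stroke, from 0 (shut) to 100 (fully open). A call has exactly 5 rows; each row shifts and turns the pose as measured when the row begins, along the tool's axes as they then stand; what a row does not reach is not made up. A row lasts 1/10 s, in which the tool goes at most 50 mm and 8.59 degrees, less where a joint would pass 70% of its speed; a pose out of reach is approached as far as the arm can. A call with a gripper value outside its range is refused whole. The fingers move at their own pace and stop on an object; "grip_force" is the grip in N (left out, the last holds). Time passes only in rows, so rows that do not move let the fingers close, or fill a call up. It gives the time, the measured TCP pose, the force and the opening at its end, in the units of the state.
- ctrl.sense(): the state, without advancing time (a new reading comes with each control period).
- optics.camera(name): name is "scene" or "top" or "wrist"; returns (picture, depth): 384x512x3 uint8, red, green, blue; 384x512 float32, m along the optical axis (not along the pixel's ray), 0 where there is no reading.
- optics.calibration(name): a dict with "fov_y" (degrees; the focal length in pixels is half the picture's height over the tangent of half this angle, whatever the lens; pixels are square), "cx", "cy" (the principal point, pixels), "dist" ([k1, k2, p1, p2, k3] as OpenCV has them; the pictures are not rectified), "R" (3x3) and "t" (3): a world point X has camera coordinates R X + t. Camera axes: x right, y down, z forward; pixel columns grow to the right and rows downward; lengths in m; the calibration is good to about 2 mm. A picture is of the moment at which its call begins: read the wrist's pose just before it. calibration takes no time and is no camera call; for the wrist camera it gives the pose at the moment of the call.
- close_job(): hands the job in, once; it reports no verdict.
The state is a dict: "t": time; "qpos": joint angles; "joint_velocities": joint speeds; "joint_efforts": joint torques, N m; "ee_pos": TCP position; "ee_rot": TCP orientation; "wrist_force": force on the tool from outside, world axes, zero at the start; "moment": the same for the moment, N m; "finger_gap": finger opening in m.
Only numpy, scipy, OpenCV 4.12 (cv2) and the standard library are available. Lean on these libraries where they do the work, as an engineer would, in place of code of your own. Each camera call takes 0.05 s, during which the arm holds its last target.

### The job

Lay the brass die, engraved face up, on the sloped bed of the inspection stand between the two white lines, one short end resting squarely against the ledge; set it down rather than drop it, and let go. Then switch the stand's lamp on: pull the locking toggle bat outward and, holding it out, flip it from the front over to the green mark at the rear, and let it spring back in, locked. Leave the other things where they stand.

Things in the scene. Friction and masses are not known exactly. Their poses are not given: they have to be found in the camera images.
- die_center (a point): Centre of the loose brass die: engraved block 34 x 50 mm, 10 mm thick (engraving about 2 mm more), 0.14 kg, face up on the black bench left of the stand. x across its 34 mm width, y along its 50 mm length, z out of the face; underside 5 mm below this point. Either short end may face the ledge.
- stand: Grey inspection stand fixed to the bench, foot plate 110 x 180 mm. Origin at its underside; x to its rear, y to its left, z up. Left: the sloped bed. Right: a grey switch box (x -53 to 53, y -87 to -23 mm, flat top at z 46 mm), the toggle in the middle of its top, a white dot at the front (off), a green dot at the rear (on).
- bed: Sloped grey bed, rising 25 degrees to the rear. Origin on its surface at the ledge's inner face, mid-width, 18 mm above the bench; x up the slope, y left along the ledge, z off the surface. Clear: x 0 to 80, y -55 to 55 mm. Ledge at the low front edge 8 mm high and thick; lamp bar at the top edge 20 mm high. White lines up the slope at y -32 and 32 mm. Not slippery: the die stays where it is put.
- bat_head (a point): Centre of the rounded head (13 mm diameter, 14 mm tall) of the steel toggle bat on the switch box, 54 mm from its pivot when let in; z axis outward along the bat, y along the pivot axis (parallel to the stand's y). The tip is 10 mm further out. The pivot is inside the box at stand x 0, y -55, z 22 mm.
- toggle (a joint): Swing of the bat about its pivot, rad: about -0.33 off (leaning to the front), about +0.33 on (leaning to the rear), 0 upright, stops at -0.38 and +0.38. It stays where it is left. An inner lock blocks it within about 0.30 rad of the middle unless the bat is pulled out at least 6 mm.
- toggle_pull (a joint): How far the bat is pulled outward along its own axis, m: 0 let in, 0.008 fully out; a spring draws it back in (about 2.5 N at 0, 5 N fully out).
- white_spool: Bystander: loose spool of white thread, 33 mm diameter, 58 mm tall, standing; origin at the centre of its underside.
- blue_tin: Bystander: loose round blue tin, 62 mm diameter, 27 mm tall; origin at the centre of its underside.
- yellow_spool: Bystander: loose spool of yellow thread, 29 mm diameter, 52 mm tall, standing left of the die; origin at the centre of its underside.

How it is judged:
On the way, in this order (a step that is already met when the one before it is completed fails the run):
1. the die lies on the bed against the ledge, let go, the toggle still off (x of die_center in the frame of bed between 0.0225 and 0.0285 m and y of die_center in the frame of bed between -0.013 and 0.013 m and z of die_center in the frame of bed between 0.002 and 0.008 m and angle between the z axis of die_center and the z axis of bed, either way round below 0.08 rad and angle between the y axis of die_center and the x axis of bed, either way round below 0.1 rad and angle between die_center's own z axis and vertical below 0.7 rad and contact force between the fingers and die below 0.1 N and value of joint toggle below -0.25 rad), for 0.3 s.
2. the bat is pulled outward while it still leans to the front (value of joint toggle_pull above 0.004 m and value of joint toggle below -0.1 rad), for 0.05 s.
At the end, for the whole second after the job is handed in: The die lies at rest on the bed, face up and flat (within 0.08 rad), short end within about 3 mm of the ledge and square to it within 0.1 rad, centred between the white lines within 13 mm; the toggle leans to the rear (over 0.25 rad) and has sprung back in (under 2 mm out) (x of die_center in the frame of bed between 0.0225 and 0.0285 m and y of die_center in the frame of bed between -0.013 and 0.013 m and z of die_center in the frame of bed between 0.002 and 0.008 m and angle between the z axis of die_center and the z axis of bed, either way round below 0.08 rad and angle between the y axis of die_center and the x axis of bed, either way round below 0.1 rad and angle between die_center's own z axis and vertical below 0.7 rad and contact force between the fingers and die below 0.1 N and value of joint toggle above 0.25 rad and value of joint toggle_pull below 0.002 m and linear speed of die below 0.02 m/s); the robot touches nothing.
It fails at once if the die is dropped (falls freely faster than 0.6 m/s) (contact force between the fingers and die below 0.1 N and linear speed of die above 0.6 m/s).
It fails at once if a bystander (spools, tin) is moved more than 20 mm (distance of any of white_spool, blue_tin, yellow_spool from where it was at the start of the episode above 0.02 m).
It also fails if it takes over 45 s, if anything falls off the work surface, if the arm or the gripper's body presses on something with over 40 N, if the wrist force passes 120 N, or if a joint passes its speed limit or range.

## Working session

There is one attempt and no reset: what is moved stays moved. The work goes in short steps, Python scripts to look and compute and a tool call to move; the robot and the scene stay as the last step left them, time stands still between calls to the robot, and variables do not carry over. Pictures are saved under pics/ and viewed, and the job is handed in when it is done.

Besides the shell and the picture viewer there is one more tool, called after "Request:" as name(argument=value, ...) on one line, values as JSON. apply_moves: Moves the arm, as the interface text tells. Its arguments: {"type":"object","properties":{"motion":{"type":"array","items":{"type":"array"}},"grip_force":{"type":"number"}},"required":["motion"]}

```bash
mkdir -p pics; python3 - <<'E'
from rig import ctrl, optics
import cv2,numpy as np
print(ctrl.sense(), ctrl.grasp_offset)
for n in ["scene","top"]:
    p,d=optics.camera(n); c=optics.calibration(n)
    cv2.imwrite(f"pics/{n}0.png",cv2.cvtColor(p,cv2.COLOR_RGB2BGR)); np.savez(f"{n}0.npz",p=p,d=d,**{k:np.array(v) for k,v in c.items()})
    print(n,c)
E
```

```text
{'t': 0.0, 'qpos': array([-1.31908117e+00,  2.45822896e-01,  1.55901216e+00,  9.77364001e-06,
        1.33874312e+00, -1.74089668e-01]), 'joint_velocities': array([ 0.00058365, -0.00097152,  0.00023704, -0.00047697,  0.000257  ,
       -0.00108454]), 'joint_efforts': array([-7.09960023e-04, -4.29516792e+01, -3.26125681e+01, -1.56948545e-04,
        5.37782515e-03, -1.68080010e-05]), 'ee_pos': array([ 0.2683553 , -0.59139524,  0.2301757 ]), 'ee_rot': array([-9.92198308e-04,  9.77421516e-01,  2.11296461e-01, -3.37709894e-05]), 'wrist_force': array([-0.59420807,  0.3084382 , -0.47916425]), 'moment': array([ 0.02260772, -0.02172932, -0.00720957]), 'finger_gap': 0.0854276824011513} 0.0187
scene {'fov_y': 43.76535486170104, 'cx': 251.82876801685612, 'cy': 192.3782240407001, 'dist': array([-0.13918924,  0.        ,  0.        ,  0.        ,  0.        ]), 'R': array([[-0.81014452, -0.58622229,  0.00304509],
       [-0.22766085,  0.30982643, -0.92313494],
       [ 0.54021883, -0.74856597, -0.38446405]]), 't': array([0.55526585, 0.18126642, 0.848048  ])}
top {'fov_y': 42.990339306017134, 'cx': 252.71038969848289, 'cy': 185.64320305976017, 'dist': array([0.02342201, 0.        , 0.        , 0.        , 0.        ]), 'R': array([[-0.04984318, -0.99875135,  0.00337545],
       [-0.97719522,  0.04806839, -0.2068307 ],
       [ 0.20641019, -0.01360758, -0.97837093]]), 't': array([0.16240377, 0.57712937, 1.12807902])}
```

View pics/scene0.png

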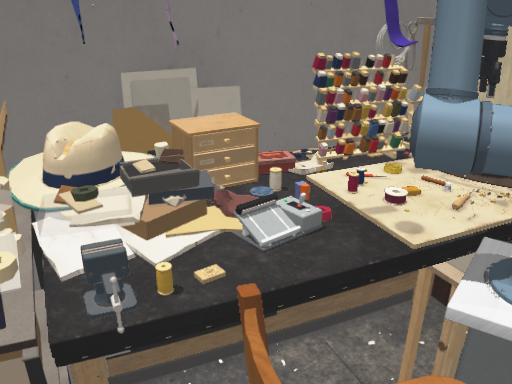

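View pics/top0.png

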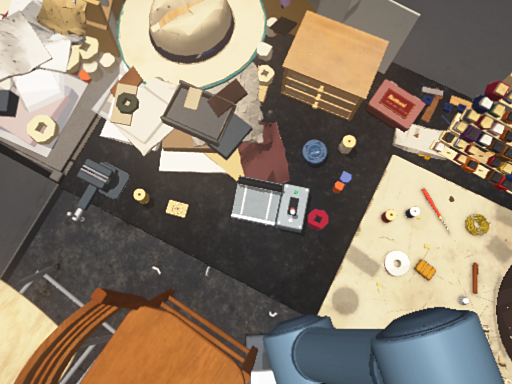

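The top view shows the die at about (177,209), the yellow spool at (141,196), the stand at (270,205), the tin at (315,152) and the white spool at (348,144). I'll zoom in next.

```bash
cat > h.py <<'E'
import numpy as np,cv2
def load(f):
    z=np.load(f); return {k:z[k] for k in z.files}
def K(c,h=384):
    f=h/2/np.tan(np.radians(float(c['fov_y']))/2); return np.array([[f,0,float(c['cx'])],[0,f,float(c['cy'])],[0,0,1]])
def ray(c,uv):
    n=cv2.undistortPoints(np.array(uv,float).reshape(-1,1,2),K(c),np.array(c['dist'])).reshape(-1,2)
    d=np.c_[n,np.ones(len(n))]; R=np.array(c['R']);t=np.array(c['t'])
    return -R.T@t, d@R, n
def plane(c,uv,z):
    o,d,_=ray(c,uv); s=(np.broadcast_to(z,len(d))-o[2])/d[:,2]; return o+d*s[:,None]
def depthpts(c,uv,D):
    o,d,_=ray(c,uv); return o+d*np.array(D)[:,None]
def proj(c,X):
    R=np.array(c['R']);rv=cv2.Rodrigues(R)[0]
    return cv2.projectPoints(np.array(X,float).reshape(-1,1,3),rv,np.array(c['t']),K(c),np.array(c['dist']))[0].reshape(-1,2)
def tri(c1,u1,c2,u2):
    o1,d1,_=ray(c1,[u1]);o2,d2,_=ray(c2,[u2]);d1=d1[0];d2=d2[0]
    A=np.c_[d1,-d2]; s=np.linalg.lstsq(A,o2-o1,rcond=None)[0]
    p,q=o1+d1*s[0],o2+d2*s[1]; return (p+q)/2,np.linalg.norm(p-q)
E
python3 - <<'E'
from h import *
t=load('top0.npz'); s=load('scene0.npz')
a=t['p'][140:250,120:340]; cv2.imwrite('pics/topz.png',cv2.cvtColor(cv2.resize(a,None,fx=3.6,fy=3.6,interpolation=cv2.INTER_CUBIC),cv2.COLOR_RGB2BGR))
a=s['p'][165:300,140:340]; cv2.imwrite('pics/scz.png',cv2.cvtColor(cv2.resize(a,None,fx=4,fy=4,interpolation=cv2.INTER_CUBIC),cv2.COLOR_RGB2BGR))
for uv in [(177,209),(141,196),(250,205),(315,152),(348,144),(292,205),(210,230)]:
    print(uv,depthpts(t,[uv],[t['d'][uv[1],uv[0]]]))
E
```

```text
(177, 209) [[0.54444655 0.32602026 0.00995129]]
(141, 196) [[0.57484753 0.40802604 0.04659745]]
(250, 205) [[0.5422908  0.1423745  0.02914332]]
(315, 152) [[ 0.67049415 -0.02913441  0.02881334]]
(348, 144) [[ 0.67855683 -0.10792435  0.05920339]]
(292, 205) [[0.53395637 0.04009712 0.04847956]]
(210, 230) [[ 0.48868461  0.24572514 -0.00054306]]
```

View pics/topz.png

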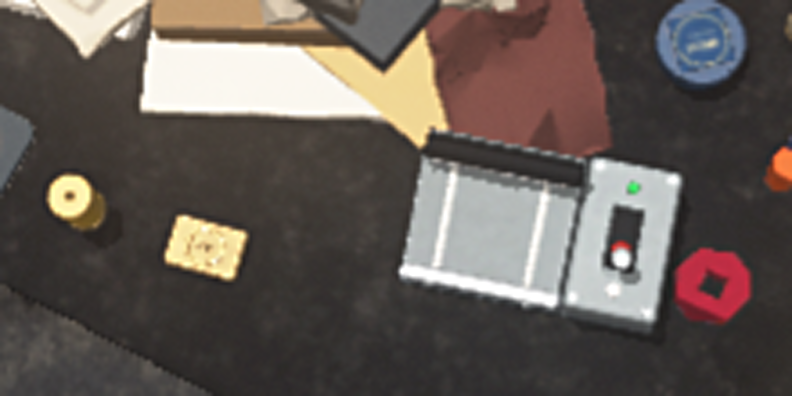

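View pics/scz.png

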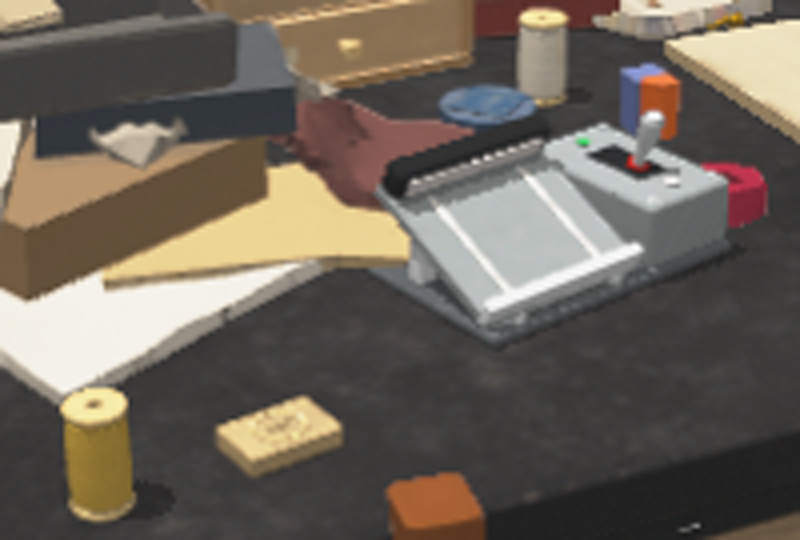

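The zoom shows the stand turned a few degrees clockwise, with its ledge at the front, the toggle leaning to the white dot, and the die with its long side roughly along world y. Next I'll measure these.

```bash
python3 - <<'E'
from h import *
t=load('top0.npz'); 
vv,uu=np.mgrid[0:384,0:512]
uv=np.c_[uu.ravel(),vv.ravel()]; P=depthpts(t,uv,t['d'].ravel()).reshape(384,512,3)
hsv=cv2.cvtColor(t['p'],cv2.COLOR_RGB2HSV)
# die
m=np.zeros((384,512),np.uint8); m[200:222,160:195]=((hsv[200:222,160:195,2]>110)&(hsv[200:222,160:195,1]>60))
ys,xs=np.nonzero(m); X=plane(t,np.c_[xs,ys],0.010)[:,:2].astype(np.float32)
r=cv2.minAreaRect(X*1000); print('die',len(xs),r, X.mean(0), P[ys,xs,2].mean())
# box top
b=np.zeros((384,512),np.uint8); R=(slice(180,236),slice(270,315))
b[R]=(np.abs(P[R][...,2]-0.047)<0.006)
ys,xs=np.nonzero(b); n=len(xs); X=plane(t,np.c_[xs,ys],0.046)[:,:2].astype(np.float32)
print('box',n,cv2.minAreaRect(X*1000),X.mean(0),np.median(P[ys,xs,2]))
# bed plane (between lines)
R=(slice(192,212),slice(246,264)); Q=P[R].reshape(-1,3); c=Q.mean(0); U,S,V=np.linalg.svd(Q-c); nrm=V[2]*np.sign(V[2][2]); print('bed n',nrm,'tilt',np.degrees(np.arccos(nrm[2])),'yaw of slope',np.degrees(np.arctan2(-nrm[1],-nrm[0])),c,S)
# white lines
w=np.zeros((384,512),np.uint8);R=(slice(183,220),slice(232,285))
g=t['p'].min(2); w[R]=g[R]>200
for row in range(180,228): print(row,[int(x) for x in np.nonzero(w[row])[0]])
E
```

```text
die 286 ((546.3737182617188, 326.7643127441406), (52.1278190612793, 35.8294677734375), 71.86698913574219) [0.5462243 0.3267994] 0.013901738742457247
box 1132 ((535.0875244140625, 53.28963088989258), (92.5648422241211, 105.61913299560547), 75.58439636230469) [0.5337423  0.04241491] 0.045908516823429446
bed n [-0.03990388 -0.99917487  0.00756667] tilt 89.56645776527029 yaw of slope 87.7130036462655 [0.54772624 0.13107658 0.04429788] [2.08299135 0.26932465 0.2420322 ]
180 []
181 []
182 []
183 []
184 []
185 []
186 []
187 []
188 [245, 246]
189 [245, 246]
190 [244, 245, 246]
191 [244, 245, 246]
192 [244, 245, 246]
193 [244, 245, 246, 270, 271]
194 [244, 245, 270, 271, 272, 284]
195 [243, 244, 245, 270, 271, 272, 284]
196 [243, 244, 245, 270, 271, 284]
197 [243, 244, 245, 269, 270, 271, 283]
198 [243, 244, 269, 270, 271, 283, 284]
199 [243, 244, 269, 270, 271, 283, 284]
200 [242, 243, 244, 269, 270, 271, 283, 284]
201 [242, 243, 244, 269, 270, 283, 284]
202 [242, 243, 244, 268, 269, 270, 283, 284]
203 [242, 243, 268, 269, 270, 282]
204 [242, 243, 268, 269, 270, 282]
205 [242, 243, 268, 269,
[... 466 characters left out ...]
267, 268, 280, 281, 282, 283, 284]
215 [232, 233, 234, 235, 236, 237, 238, 239, 240, 241, 242, 243, 244, 266, 267, 280, 281, 282, 283, 284]
216 [232, 233, 234, 235, 236, 237, 238, 239, 240, 241, 242, 243, 244, 245, 246, 247, 248, 249, 266, 267, 279, 280, 281, 282, 283, 284]
217 [238, 239, 240, 241, 242, 243, 244, 245, 246, 247, 248, 249, 250, 251, 252, 253, 254, 265, 266, 267, 279, 280, 281, 282]
218 [242, 243, 244, 245, 246, 247, 248, 249, 250, 251, 252, 253, 254, 255, 256, 257, 258, 259, 266, 267, 279, 280, 281, 282]
219 [247, 248, 249, 250, 251, 252, 253, 254, 255, 256, 257, 258, 259, 260, 261, 262, 265, 266, 279, 280, 281, 282, 284]
220 []
221 []
222 []
223 []
224 []
225 []
226 []
227 []
```

```bash
cat >> h.py <<'E'
from scipy.spatial.transform import Rotation as Ro
def pose(s):
    q=np.array(s['ee_rot']); return np.array(s['ee_pos']),Ro.from_quat(q[[1,2,3,0]])
def plan(p,r,pt,rt,n):
    """n equal rows from (p,r) to (pt,rt); straight line, slerp"""
    rv=(r.inv()*rt).as_rotvec()/n; rows=[]
    for i in range(n):
        ri=r*Ro.from_rotvec(rv*i); rows.append((np.round(ri.inv().apply((pt-p)/n),4).tolist(),np.round(rv,3).tolist()))
    return rows
def tool(xang=None,tilt=0,yaw=None):
    """tool down with x axis at xang (deg)"""
    a=np.radians(xang); x=np.array([np.cos(a),np.sin(a),0]);z=np.array([0,0,-1.]);y=np.cross(z,x)
    return Ro.from_matrix(np.c_[x,y,z])
E
python3 - <<'E'
from h import *
from rig import ctrl,optics
s=ctrl.sense();p,r=pose(s);c=optics.calibration('wrist')
R=np.array(c['R']);o=-R.T@c['t'];print('cam in tool',r.inv().apply(o-p),'axes(cols x,y,z)',np.round(r.inv().as_matrix()@R.T,3),c['fov_y'],c['dist'])
for x in plan(p,r,np.array([.47,.24,.28]),tool(72),20): print(x)
E
```

```text
cam in tool [ 0.08280316 -0.00059411 -0.14282685] axes(cols x,y,z) [[-0.001 -0.948 -0.319]
 [ 1.    -0.    -0.002]
 [ 0.002 -0.319  0.948]] 69.23745728306193 [-0.0097174  0.         0.         0.         0.       ]
([0.0264, -0.0337, -0.0024], [-0.0, -0.0, -0.042])
([0.0277, -0.0326, -0.0024], [-0.0, -0.0, -0.042])
([0.0291, -0.0314, -0.0024], [-0.0, -0.0, -0.042])
([0.0303, -0.0302, -0.0024], [-0.0, -0.0, -0.042])
([0.0316, -0.0289, -0.0024], [-0.0, -0.0, -0.042])
([0.0327, -0.0275, -0.0024], [-0.0, -0.0, -0.042])
([0.0339, -0.0262, -0.0024], [-0.0, -0.0, -0.042])
([0.0349, -0.0247, -0.0024], [-0.0, -0.0, -0.042])
([0.0359, -0.0233, -0.0024], [-0.0, -0.0, -0.042])
([0.0368, -0.0217, -0.0025], [-0.0, -0.0, -0.042])
([0.0377, -0.0202, -0.0025], [-0.0, -0.0, -0.042])
([0.0385, -0.0186, -0.0025], [-0.0, -0.0, -0.042])
([0.0393, -0.017, -0.0025], [-0.0, -0.0, -0.042])
([0.0399, -0.0154, -0.0025], [-0.0, -0.0, -0.042])
([0.0405, -0.0137, -0.0025], [-0.0, -0.0, -0.042])
([0.0411, -0.012, -0.0025], [-0.0, -0.0, -0.042])
([0.0415, -0.0103, -0.0025], [-0.0, -0.0, -0.042])
([0.0419, -0.0085, -0.0025], [-0.0, -0.0, -0.042])
([0.0422, -0.0068, -0.0025], [-0.0, -0.0, -0.042])
([0.0425, -0.005, -0.0025], [-0.0, -0.0, -0.042])
```

Request:
apply_moves(motion=[[[0.027,-0.033,-0.004],[0,0,-0.042],60],[[0.028,-0.033,-0.004],[0,0,-0.042],60],[[0.029,-0.031,-0.004],[0,0,-0.042],60],[[0.03,-0.03,-0.004],[0,0,-0.042],60],[[0.032,-0.029,-0.004],[0,0,-0.042],60]], grip_force=40)

```text
t: 0.6
ee_pos: [0.3181, -0.3793, 0.2464]
ee_rot: [-0.005, 0.95, 0.313, -0.0]
wrist_force: [1.7, -0.4, -0.3]
finger_gap: 0.0514
```

Request:
apply_moves(motion=[[[0.033,-0.028,-0.004],[0,0,-0.042],60],[[0.034,-0.026,-0.004],[0,0,-0.042],60],[[0.035,-0.025,-0.004],[0,0,-0.042],60],[[0.036,-0.023,-0.004],[0,0,-0.042],60],[[0.037,-0.022,-0.004],[0,0,-0.042],60]])

```text
t: 1.1
ee_pos: [0.3668, -0.1607, 0.2668]
ee_rot: [-0.006, 0.91, 0.414, 0.001]
wrist_force: [0.6, -0.8, -0.5]
finger_gap: 0.0515
```

Request:
apply_moves(motion=[[[0.038,-0.02,-0.002],[0,0,-0.042],60],[[0.038,-0.019,-0.002],[0,0,-0.042],60],[[0.039,-0.017,-0.002],[0,0,-0.042],60],[[0.04,-0.015,-0.002],[0,0,-0.042],60],[[0.04,-0.014,-0.002],[0,0,-0.042],60]])

```text
t: 1.6
ee_pos: [0.4125, 0.0563, 0.2788]
ee_rot: [-0.005, 0.86, 0.51, 0.002]
wrist_force: [1.0, -0.2, 0.6]
finger_gap: 0.0513
```

```bash
cat > go.py <<'E'
from h import *
from rig import ctrl
def show(pt,rt,n):
    s=ctrl.sense();p,r=pose(s); print('t',s['t'],'at',np.round(p,4),'F',np.round(s['wrist_force'],1),'gap',round(s['finger_gap'],4),'q',np.round(s['qpos'],2))
    for x in plan(p,r,np.array(pt),rt,n): print(x)
E
python3 -c "
from go import *
show([.47,.24,.26],tool(72),6)"
```

```text
t 1.6 at [0.4125 0.0563 0.2788] F [ 1.  -0.2  0.6] gap 0.0513 q [-0.14 -0.38  2.07  0.01  1.46  0.35]
([0.0314, -0.0063, 0.0034], [-0.001, -0.001, -0.031])
([0.0316, -0.0053, 0.0034], [-0.001, -0.001, -0.031])
([0.0318, -0.0043, 0.0033], [-0.001, -0.001, -0.031])
([0.0319, -0.0033, 0.0033], [-0.001, -0.001, -0.031])
([0.032, -0.0023, 0.0032], [-0.001, -0.001, -0.031])
([0.032, -0.0013, 0.0032], [-0.001, -0.001, -0.031])
```

Request:
apply_moves(motion=[[[0.036,-0.007,0.004],[0,0,-0.037],60],[[0.038,-0.006,0.004],[0,0,-0.037],60],[[0.038,-0.005,0.004],[0,0,-0.037],60],[[0.038,-0.003,0.004],[0,0,-0.037],60],[[0.03,-0.002,0.003],[0,0,-0.037],60]])

```text
t: 2.1
ee_pos: [0.4655, 0.24, 0.2605]
ee_rot: [-0.004, 0.806, 0.592, 0.003]
wrist_force: [0.1, -1.1, 0.7]
finger_gap: 0.0516
```

```bash
cat > snap.py <<'E'
from h import *
from rig import ctrl,optics
def snap(tag):
    s=ctrl.sense(); c=optics.calibration('wrist'); p,d=optics.camera('wrist')
    np.savez(tag+'.npz',p=p,d=d,ee=s['ee_pos'],er=s['ee_rot'],**{k:np.array(v) for k,v in c.items()})
    cv2.imwrite(f'pics/{tag}.png',cv2.cvtColor(cv2.resize(p,None,fx=1.56,fy=1.56,interpolation=cv2.INTER_CUBIC),cv2.COLOR_RGB2BGR)); print(s['t'],s['ee_pos'],s['joint_velocities'].round(3))
E
python3 -c "
from snap import *
snap('w1')"
```

```text
2.1 [0.46547382 0.23999467 0.26050565] [ 0.55   0.545 -0.445 -0.011 -0.1    0.164]
```

View pics/w1.png

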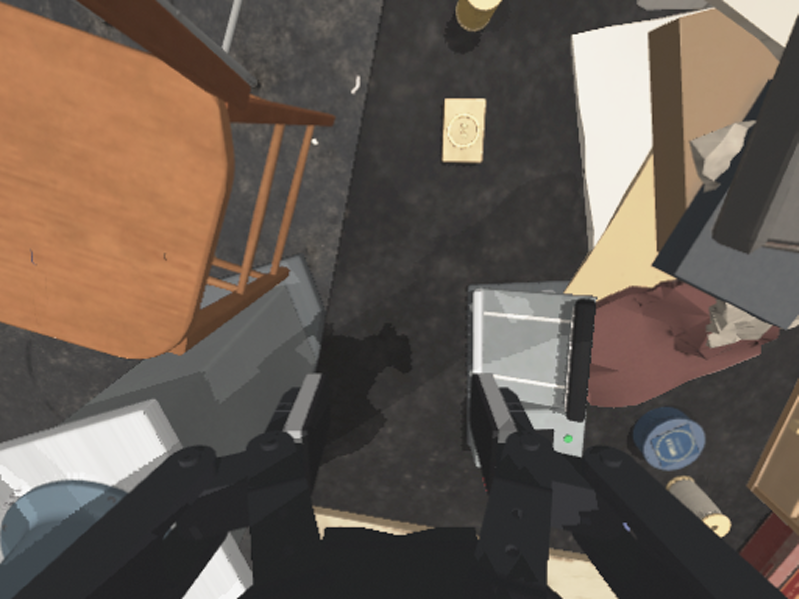

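The wrist view shows the die (zoomed) at (464,130), the bed with its lines at (530,316) and (530,380), and the green dot at (568,438). The arm has settled, so I'll take one more picture and measure from it.

```bash
python3 - <<'E'
from snap import *
snap('w2'); c=load('w2.npz')
vv,uu=np.mgrid[0:384,0:512]
P=depthpts(c,np.c_[uu.ravel(),vv.ravel()],c['d'].ravel()).reshape(384,512,3); np.save('P2.npy',P)
# die
hsv=cv2.cvtColor(c['p'],cv2.COLOR_RGB2HSV)
m=((hsv[...,2]>130)&(hsv[...,1]>50)&(hsv[...,0]>12)&(hsv[...,0]<40)).astype(np.uint8)
n,l,st,ce=cv2.connectedComponentsWithStats(m)
for i in range(1,n):
    if st[i,4]>300: 
        k=np.argwhere(l==i)[:,::-1]; X=plane(c,k,0.010)[:,:2].astype(np.float32)
        print(st[i],ce[i].round(1),cv2.minAreaRect(X*1000),np.median(P[l==i][:,2]))
a=c['p'][170:310,285:400]; cv2.imwrite('pics/w2z.png',cv2.cvtColor(cv2.resize(a,None,fx=4.2,fy=4.2,interpolation=cv2.INTER_CUBIC),cv2.COLOR_RGB2BGR))
E
```

```text
2.15 [0.46566104 0.24272712 0.25992176] [-0.063 -0.049  0.05  -0.03   0.037 -0.033]
[ 436    9   64  127 3937] [460.4  54. ] ((765.1713256835938, 279.517578125), (150.5633087158203, 77.39608001708984), 85.78636169433594) 0.08242081330326195
[ 284   66   29   41 1044] [297.8  85.9] ((548.089599609375, 327.04705810546875), (49.958038330078125, 34.68101119995117), 71.91996765136719) 0.010083633690227578
[ 362  100   72   96 2740] [400.9 159.9] ((681.3112182617188, 182.720703125), (139.41993713378906, 87.33098602294922), 47.35704803466797) 0.020485304916670916
[202 328  58  18 356] [225.  335.6] ((329.06787109375, -38.50605392456055), (37.90765380859375, 99.78705596923828), 77.33855438232422) 0.01082335859175626
```

View pics/w2z.png

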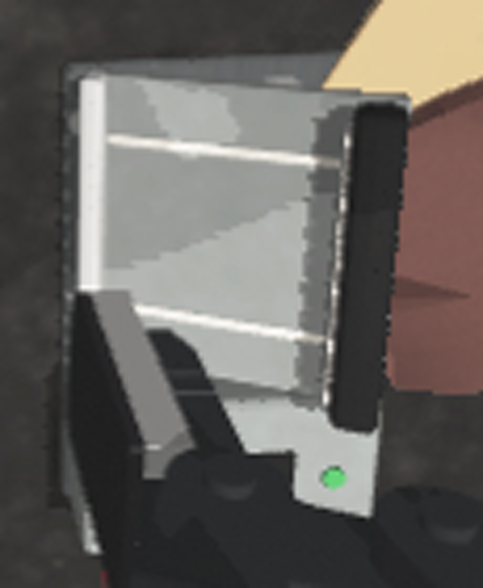

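```bash
python3 -c "
from go import *
show([.5475,.327,.06],tool(71.9),5)"
```

```text
t 2.2 at [0.4652 0.2406 0.26  ] F [ 0.   0.1 -0.2] gap 0.0513 q [ 0.26 -0.08  1.85  0.01  1.37  0.56]
([0.021, 0.0108, 0.0401], [-0.001, -0.002, 0.003])
([0.0211, 0.0107, 0.0401], [-0.001, -0.002, 0.003])
([0.0212, 0.0106, 0.0401], [-0.001, -0.002, 0.003])
([0.0213, 0.0105, 0.0401], [-0.001, -0.002, 0.003])
([0.0214, 0.0104, 0.04], [-0.001, -0.002, 0.003])
```

Request:
apply_moves(motion=[[[0.03,0.013,0.03],[0,-0.002,0.003],60],[[0.03,0.013,0.035],[0,-0.002,0.003],60],[[0.024,0.012,0.04],[0,-0.002,0.003],60],[[0.02,0.01,0.04],[0,-0.002,0.003],60],[[0.01,0.006,0.04],[0,-0.002,0.003],60]])

```text
t: 2.7
ee_pos: [0.5593, 0.3371, 0.0792]
ee_rot: [0.002, 0.811, 0.586, 0.006]
wrist_force: [0.9, -0.2, 0.4]
finger_gap: 0.0511
```

```bash
python3 -c "
from go import *
show([.5475,.327,.04],tool(71.9),2)
show([.5475,.327,.0015],tool(71.9),5)"
```

```text
t 2.7 at [0.5593 0.3371 0.0792] F [ 0.9 -0.2  0.4] gap 0.0511 q [ 0.37  0.41  1.65 -0.    1.07  0.69]
([-0.0068, -0.0042, 0.0195], [0.005, -0.004, -0.002])
([-0.0067, -0.0041, 0.0195], [0.005, -0.004, -0.002])
t 2.7 at [0.5593 0.3371 0.0792] F [ 0.9 -0.2  0.4] gap 0.0511 q [ 0.37  0.41  1.65 -0.    1.07  0.69]
([-0.0028, -0.0018, 0.0155], [0.002, -0.002, -0.001])
([-0.0028, -0.0017, 0.0155], [0.002, -0.002, -0.001])
([-0.0027, -0.0017, 0.0155], [0.002, -0.002, -0.001])
([-0.0027, -0.0017, 0.0155], [0.002, -0.002, -0.001])
([-0.0027, -0.0016, 0.0155], [0.002, -0.002, -0.001])
```

Request:
apply_moves(motion=[[[-0.01,-0.006,0.012],[0.004,-0.003,-0.002],60],[[-0.006,-0.004,0.012],[0.004,-0.003,-0.002],60],[[-0.002,-0.001,0.01],[0,0,0],60],[[0,0,0.005],[0,0,0],60],[[0,0,0],[0,0,0],60]])

```text
t: 3.2
ee_pos: [0.5393, 0.3192, 0.0329]
ee_rot: [-0.001, 0.81, 0.586, -0.004]
wrist_force: [0.8, 0.4, 0.1]
finger_gap: 0.0512
```

```bash
python3 -c "
from go import *
show([.5475,.327,.0015],tool(71.9),3)
from snap import *
snap('w3')"
```

```text
t 3.2 at [0.5393 0.3192 0.0329] F [0.8 0.4 0.1] gap 0.0512 q [ 0.35  0.44  1.71 -0.    1.    0.67]
([0.0034, 0.0018, 0.0104], [-0.002, 0.002, -0.001])
([0.0034, 0.0018, 0.0104], [-0.002, 0.002, -0.001])
([0.0033, 0.0018, 0.0104], [-0.002, 0.002, -0.001])
3.2 [0.5392929  0.3192191  0.03285271] [-0.006 -0.027 -0.002  0.     0.    -0.002]
```

View pics/w3.png

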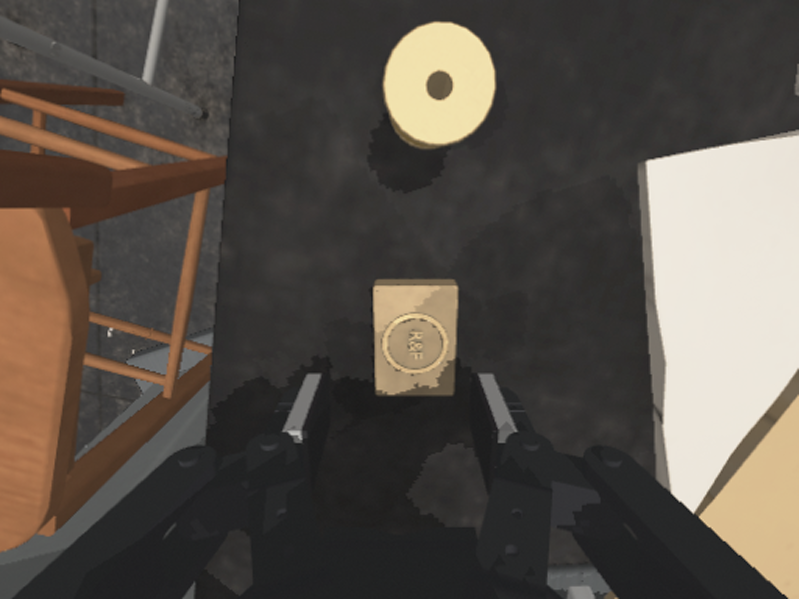

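The die at (415,340) is slightly off the jaw centre line. I'll re-measure it from this close view.

```bash
python3 -c "
from go import *
c=load('w3.npz')
hsv=cv2.cvtColor(c['p'],cv2.COLOR_RGB2HSV)
print(hsv[215,245],hsv[245,250],hsv[180,265],hsv[215,225])
m=((hsv[...,2]>75)&(hsv[...,1]>60)).astype(np.uint8); m[:170]=0;m[265:]=0;m[:,:230]=0;m[:,310:]=0
n,l,st,ce=cv2.connectedComponentsWithStats(m); i=1+st[1:,4].argmax(); print(st[i])
k=np.argwhere(l==i)[:,::-1]
X=plane(c,k,0.010)[:,:2].astype(np.float32);R=cv2.minAreaRect(X*1000);print(R)
"
```

```text
[ 19  81 148] [ 18  83 172] [ 17  82 118] [10 15 50]
[ 239  179   55   75 3921]
((548.90087890625, 328.35015869140625), (51.89589309692383, 34.33536148071289), 72.00272369384766)
```

Request:
apply_moves(motion=[[[0.005,0.003,0.008],[-0.002,0.002,0],60],[[0.004,0.002,0.01],[-0.002,0.002,0],60],[[0.002,0.001,0.008],[0,0,0],60],[[0,0,0.003],[0,0,0],60],[[0,0,0],[0,0,0],60]])

```text
t: 3.75
ee_pos: [0.5526, 0.3301, 0.0056]
ee_rot: [0.001, 0.81, 0.587, 0.003]
wrist_force: [0.2, -0.4, -0.1]
finger_gap: 0.0511
```

```bash
python3 -c "
from go import *
show([.5486,.3274,.0015],tool(72),2)"
```

```text
t 3.75 at [0.5526 0.3301 0.0056] F [ 0.2 -0.4 -0.1] gap 0.0511 q [0.36 0.51 1.67 0.   0.95 0.68]
([-0.0019, -0.0015, 0.0021], [0.003, -0.002, -0.001])
([-0.0019, -0.0015, 0.0021], [0.003, -0.002, -0.001])
```

Request:
apply_moves(motion=[[[-0.004,-0.003,0.002],[0.003,-0.002,0],60],[[0,0,0.001],[0,0,0],60],[[0,0,0],[0,0,0],60],[[0,0,0],[0,0,0],30],[[0,0,0],[0,0,0],30]], grip_force=40)

```text
t: 4.25
ee_pos: [0.5483, 0.327, 0.0029]
ee_rot: [0.0, 0.81, 0.587, 0.002]
wrist_force: [0.1, -0.2, -0.8]
finger_gap: 0.0326
```

```bash
python3 -c "
from go import *
show([.5486,.3274,.0015],tool(72),2)"
```

```text
t 4.25 at [0.5483 0.327  0.0029] F [ 0.1 -0.2 -0.8] gap 0.0326 q [0.36 0.5  1.69 0.   0.95 0.68]
([0.0002, 0.0001, 0.0007], [0.001, -0.001, -0.001])
([0.0002, 0.0001, 0.0007], [0.001, -0.001, -0.001])
```

Request:
apply_moves(motion=[[[0,0,0],[0,0,0],20],[[0,0,-0.01],[0,0,0],20],[[0,0,-0.025],[0,0,0],20],[[0,0,-0.035],[0,0,-0.05],20],[[0,0,-0.04],[0,0,-0.1],20]])

```text
t: 4.75
ee_pos: [0.5426, 0.3247, 0.1093]
ee_rot: [-0.002, 0.762, 0.647, -0.006]
wrist_force: [0.6, -0.2, -1.7]
finger_gap: 0.0327
```

```bash
python3 -c "
from go import *
show([.42,.19,.25],tool(167),13)"
```

```text
t 4.75 at [0.5426 0.3247 0.1093] F [ 0.6 -0.2 -1.7] gap 0.0327 q [0.36 0.34 1.67 0.   1.14 0.52]
([-0.0118, -0.0078, -0.0107], [-0.001, -0.0, -0.116])
([-0.0108, -0.0091, -0.0107], [-0.001, -0.0, -0.116])
([-0.0097, -0.0102, -0.0107], [-0.001, -0.0, -0.116])
([-0.0085, -0.0113, -0.0107], [-0.001, -0.0, -0.116])
([-0.0071, -0.0122, -0.0107], [-0.001, -0.0, -0.116])
([-0.0057, -0.0129, -0.0107], [-0.001, -0.0, -0.116])
([-0.0041, -0.0135, -0.0107], [-0.001, -0.0, -0.116])
([-0.0026, -0.0138, -0.0107], [-0.001, -0.0, -0.116])
([-0.001, -0.014, -0.0107], [-0.001, -0.0, -0.116])
([0.0007, -0.014, -0.0108], [-0.001, -0.0, -0.116])
([0.0023, -0.0139, -0.0108], [-0.001, -0.0, -0.116])
([0.0039, -0.0135, -0.0108], [-0.001, -0.0, -0.116])
([0.0054, -0.0129, -0.0108], [-0.001, -0.0, -0.116])
```

Request:
apply_moves(motion=[[[-0.012,-0.008,-0.018],[0,0,-0.12],20],[[-0.011,-0.009,-0.018],[0,0,-0.12],20],[[-0.01,-0.01,-0.018],[0,0,-0.12],20],[[-0.009,-0.011,-0.018],[0,0,-0.12],20],[[-0.007,-0.012,-0.018],[0,0,-0.12],20]])

```text
t: 5.25
ee_pos: [0.4981, 0.2712, 0.2115]
ee_rot: [-0.001, 0.526, 0.851, -0.0]
wrist_force: [-0.3, -0.3, -1.5]
finger_gap: 0.0325
```

Request:
apply_moves(motion=[[[-0.006,-0.013,-0.014],[0,0,-0.12],20],[[-0.004,-0.014,-0.01],[0,0,-0.12],20],[[-0.002,-0.014,-0.006],[0,0,-0.12],20],[[-0.001,-0.014,-0.004],[0,0,-0.12],20],[[0.001,-0.014,-0.002],[0,0,-0.12],20]])

```text
t: 5.75
ee_pos: [0.4516, 0.2143, 0.2556]
ee_rot: [0.004, 0.238, 0.971, 0.002]
wrist_force: [1.1, 0.1, -1.2]
finger_gap: 0.0328
```

```bash
python3 -c "
from go import *
show([.42,.19,.25],tool(167),4)"
```

```text
t 5.75 at [0.4516 0.2143 0.2556] F [ 1.1  0.1 -1.2] gap 0.0328 q [ 0.22 -0.14  1.91  0.    1.36 -0.87]
([0.0042, -0.0091, 0.0013], [0.001, 0.002, -0.063])
([0.0048, -0.0088, 0.0013], [0.001, 0.002, -0.063])
([0.0053, -0.0084, 0.0013], [0.001, 0.002, -0.063])
([0.0058, -0.0081, 0.0014], [0.001, 0.002, -0.063])
```

Request:
apply_moves(motion=[[[0.005,-0.009,0],[0,0.002,-0.06],20],[[0.006,-0.009,0],[0,0.002,-0.06],20],[[0.006,-0.009,0],[0,0,-0.06],20],[[0.003,-0.004,0],[0,0,-0.02],20],[[0,0,0],[0,0,0],20]])

```text
t: 6.25
ee_pos: [0.4185, 0.1917, 0.2585]
ee_rot: [0.004, 0.136, 0.991, 0.003]
wrist_force: [-0.6, 0.9, -0.3]
finger_gap: 0.0325
```

```bash
python3 -c "
from snap import *
snap('w4')"
```

```text
6.25 [0.41854514 0.19174172 0.25847959] [ 0.    -0.009 -0.002  0.002 -0.001  0.004]
```

View pics/w4.png

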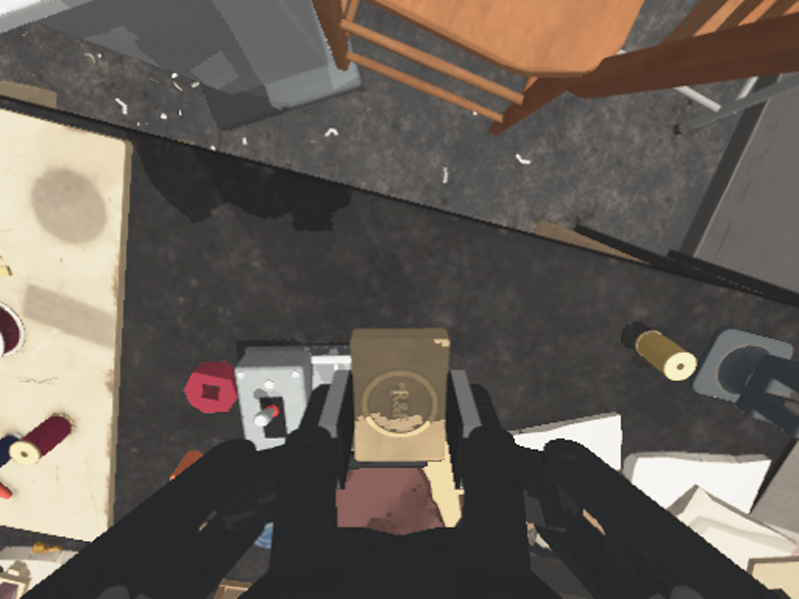

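The die sits square in the jaws at (400,395) but hides the bed. The w2 and top pictures show the bed clearly, so I'll fit its pose by casting line and ledge pixels onto the bed plane.

```bash
cat > bed.py <<'E'
from h import *
from scipy.optimize import least_squares
def frame(b):
    yaw=b[2]; Y=Ro.from_euler('z',yaw).as_matrix()
    T=Y@Ro.from_euler('y',-np.radians(25)).as_matrix()
    return np.array([b[0],b[1],.018]),T
def tobed(c,uv,b,h=0.):
    o,d,_=ray(c,uv); B,T=frame(b); n=T[:,2]; s=((B+n*h-o)@n)/(d@n); return (o+d*s[:,None]-B)@T
def fit(c,L,Rr,E,b0,h=0.):
    def f(b):
        return np.r_[tobed(c,L,b)[:,1]-.032, tobed(c,Rr,b)[:,1]+.032, tobed(c,E,b,h)[:,0]]
    r=least_squares(f,b0,loss='soft_l1',f_scale=.001); return r.x,np.sqrt(np.mean(f(r.x)**2)),f(r.x)
E
python3 - <<'E'
from bed import *
# top: line pixels: local brightness peak per row
t=load('top0.npz'); g=t['p'].astype(float).mean(2)
def peaks(g,rows,c0,c1):
    out=[]
    for r in rows:
        u0=np.interp(r,[190,212],[c0,c1]); us=np.arange(int(u0)-3,int(u0)+5); w=np.clip(g[r,us]-np.median(g[r,us])-5,0,None); out.append((np.sum(us*w)/w.sum(),r))
    return out
L=peaks(g,range(190,211),245,241.2); R=peaks(g,range(196,215),271.2,267.2)
# ledge top strip in top view: brightest strip, get vertical profile per column
E=[];Eo=[]
for u in range(236,276,1):
    col=g[205:232,u]; i=np.nonzero(col>215)[0]
    if len(i): E.append((u,205+i[0]-.5)); Eo.append((u,205+i[-1]+.5))
print('widths',[round(b[1]-a[1],1) for a,b in zip(E,Eo)])
b,rm,res=fit(t,L,R,E,[.5,.15,-.2],.008); print('top',b,np.degrees(b[2]),rm)
b2,rm,res=fit(t,L,R,Eo,[.5,.15,-.2],.008); print('top, outer edge (expect -8mm off)',b2,rm)
c=load('w2.npz'); g=c['p'].astype(float).mean(2)
L=[];Rr=[]
for u in range(312,364):
    for lst,v0 in ((L,np.interp(u,[310,365],[203.3,208.7])),(Rr,np.interp(u,[318,362],[243.8,250.5]))):
        if lst is Rr and (u<326 or u>358): continue
        vs=np.arange(int(v0)-3,int(v0)+5); w=np.clip(g[vs,u]-np.median(g[vs,u])-5,0,None)
        if w.sum()>10: lst.append((u,np.sum(vs*w)/w.sum()))
E=[];Eo=[]
for v in range(192,236):
    row=g[v,296:316]; i=np.nonzero(row>200)[0]
    if len(i): E.append((296+i[-1]+.5,v));Eo.append((296+i[0]-.5,v))
print('widths',[round(a[0]-b[0],1) for a,b in zip(E,Eo)])
b,rm,res=fit(c,L,Rr,E,[.5,.15,-.2],.008); print('w2',b,np.degrees(b[2]),rm)
B,T=frame(b)
for uv in [(285+333/4.2,170+477/4.2)]:
    X=plane(c,[uv],.046)[0]; print('green',X)
X=plane(t,[(120+634/3.6,140+187/3.6),(120+613/3.6,140+290/3.6)],.046); print('green,white top',X, np.degrees(np.arctan2(*(X[0]-X[1])[[1,0]])))
E
```

```text
widths [np.float64(3.0), np.float64(3.0), np.float64(3.0), np.float64(3.0), np.float64(6.0), np.float64(11.0), np.float64(13.0), np.float64(14.0), np.float64(3.0), np.float64(3.0), np.float64(3.0), np.float64(3.0), np.float64(3.0), np.float64(3.0), np.float64(3.0), np.float64(3.0), np.float64(4.0), np.float64(3.0), np.float64(3.0), np.float64(3.0), np.float64(3.0), np.float64(4.0), np.float64(3.0), np.float64(3.0), np.float64(3.0), np.float64(3.0), np.float64(3.0), np.float64(3.0), np.float64(3.0), np.float64(3.0), np.float64(11.0), np.float64(16.0), np.float64(19.0), np.float64(19.0), np.float64(3.0), np.float64(4.0), np.float64(3.0), np.float64(3.0), np.float64(2.0)]
top [ 0.51587048  0.13574154 -0.25860738] -14.817111668339352 0.008878135500855906
top, outer edge (expect -8mm off) [ 0.50817441  0.1377191  -0.25957581] 0.0006173527289725477
widths [np.float64(5.0), np.float64(5.0), np.float64(5.0), np.float64(5.0), np.float64(5.0), np.float64(5.0), np.float64(5.0), np.float64(5.0), np.float64(5.0), np.float64(5.0), np.float64(10.0), np.float64(11.0), np.float64(11.0), np.float64(5.0), np.float64(5.0), np.float64(5.0), np.float64(5.0), np.float64(5.0), np.float64(5.0), np.float64(5.0), np.float64(5.0), np.float64(4.0), np.float64(4.0), np.float64(4.0), np.float64(4.0), np.float64(4.0), np.float64(4.0), np.float64(4.0), np.float64(4.0), np.float64(4.0), np.float64(5.0), np.float64(5.0), np.float64(5.0), np.float64(5.0), np.float64(5.0), np.float64(5.0), np.float64(5.0), np.float64(5.0), np.float64(5.0), np.float64(5.0), np.float64(5.0), np.float64(5.0), np.float64(5.0), np.float64(5.0)]
w2 [ 0.51638977  0.13605599 -0.264598  ] -15.160348869479964 0.0013422998597986274
green [0.56858373 0.02832252 0.046     ]
green,white top [[0.56635598 0.02759677 0.046     ]
 [0.49634726 0.04659976 0.046     ]] -15.18631546697412
```

Both views agree: bed origin at (0.516, 0.136), yaw −15°, with the dots' direction at −15.2°. Next I'll check where the die sits in the hand from w4.

```bash
cat >> bed.py <<'E'
Bd=[.516,.136,-.262]
def dietool(dx,dy,dz,off=(0,0,-.0021)):
    B,T=frame(Bd); R=Ro.from_matrix(np.c_[-T[:,0],T[:,1],-T[:,2]])
    return B+T@np.array([dx,dy,dz])-R.apply(off),R
E
python3 - <<'E'
from bed import *
from go import *
c=load('w4.npz'); p,r=c['ee'],Ro.from_quat(c['er'][[1,2,3,0]])
o,d,_=ray(c,np.array([(351,346),(449,346),(354,461),(446,461)])/1.56)
o=r.inv().apply(o-p); d=r.inv().apply(d); s=(-.0071-o[2])/d[:,2]; print(np.round((o+d*s[:,None])*1000,1))
pt,R=dietool(.032,0,.05); print(pt); show(pt,R,8); print(R.apply([0,0,1]))
E
```

```text
[[ 21.  -15.3  -7.1]
 [ 20.9  18.1  -7.1]
 [-26.1 -15.9  -7.1]
 [-26.2  18.7  -7.1]]
[0.52445954 0.13373145 0.07493593]
t 6.3 at [0.4188 0.1919 0.2586] F [-0.   0.7 -0.4] gap 0.0324 q [ 0.18 -0.25  2.    0.    1.38 -1.12]
([-0.0145, -0.0036, 0.023], [0.001, -0.054, -0.001])
([-0.0132, -0.0036, 0.0238], [0.001, -0.054, -0.001])
([-0.0119, -0.0036, 0.0245], [0.001, -0.054, -0.001])
([-0.0106, -0.0036, 0.0251], [0.001, -0.054, -0.001])
([-0.0093, -0.0036, 0.0256], [0.001, -0.054, -0.001])
([-0.0079, -0.0036, 0.0261], [0.001, -0.054, -0.001])
([-0.0064, -0.0036, 0.0264], [0.001, -0.054, -0.001])
([-0.005, -0.0036, 0.0268], [0.001, -0.054, -0.001])
[ 0.40819594 -0.10946355 -0.90630779]
```

Request:
apply_moves(motion=[[[-0.015,-0.004,0.018],[0,-0.055,0],20],[[-0.015,-0.004,0.021],[0,-0.055,0],20],[[-0.014,-0.004,0.023],[0,-0.055,0],20],[[-0.012,-0.004,0.025],[0,-0.055,0],20],[[-0.01,-0.004,0.025],[0,-0.055,0],20]])

```text
t: 6.8
ee_pos: [0.4983, 0.1529, 0.1583]
ee_rot: [0.151, 0.136, 0.979, -0.014]
wrist_force: [0.3, -0.1, -1.2]
finger_gap: 0.033
```

```bash
python3 -c "
from go import *
from bed import *
pt,R=dietool(.035,0,.035);show(pt,R,5)"
```

```text
t 6.8 at [0.4983 0.1529 0.1583] F [ 0.3 -0.1 -1.2] gap 0.033 q [ 0.13 -0.12  2.11 -0.14  0.88 -1.09]
([-0.0018, -0.0025, 0.0206], [0.002, -0.027, -0.003])
([-0.0013, -0.0025, 0.0206], [0.002, -0.027, -0.003])
([-0.0007, -0.0025, 0.0207], [0.002, -0.027, -0.003])
([-0.0001, -0.0024, 0.0207], [0.002, -0.027, -0.003])
([0.0004, -0.0024, 0.0207], [0.002, -0.027, -0.003])
```

Request:
apply_moves(motion=[[[-0.001,-0.002,0.015],[0.003,-0.03,-0.004],20],[[-0.001,-0.002,0.018],[0.002,-0.03,-0.003],20],[[-0.001,-0.002,0.018],[0.002,-0.03,-0.003],20],[[0,-0.001,0.01],[0,-0.015,0],20],[[0,0,0],[0,0,0],20]])

```text
t: 7.3
ee_pos: [0.5189, 0.1401, 0.095]
ee_rot: [0.199, 0.133, 0.971, -0.026]
wrist_force: [-0.8, -0.4, -1.7]
finger_gap: 0.0327
```

```bash
python3 -c "
from go import *
from bed import *
pt,R=dietool(.033,0,.02);show(pt,R,4)
from rig import optics
p,d=optics.camera('scene'); a=p[185:265,215:335]; cv2.imwrite('pics/s1.png',cv2.cvtColor(cv2.resize(a,None,fx=6,fy=6,interpolation=cv2.INTER_CUBIC),cv2.COLOR_RGB2BGR))"
```

```text
t 7.3 at [0.5189 0.1401 0.095 ] F [-0.8 -0.4 -1.7] gap 0.0327 q [ 0.12 -0.    2.15 -0.25  0.63 -1.  ]
([-0.0001, -0.0012, 0.0128], [-0.0, -0.008, -0.002])
([-0.0, -0.0012, 0.0128], [-0.0, -0.008, -0.002])
([0.0001, -0.0012, 0.0128], [-0.0, -0.008, -0.002])
([0.0002, -0.0012, 0.0128], [-0.0, -0.008, -0.002])
```

View pics/s1.png

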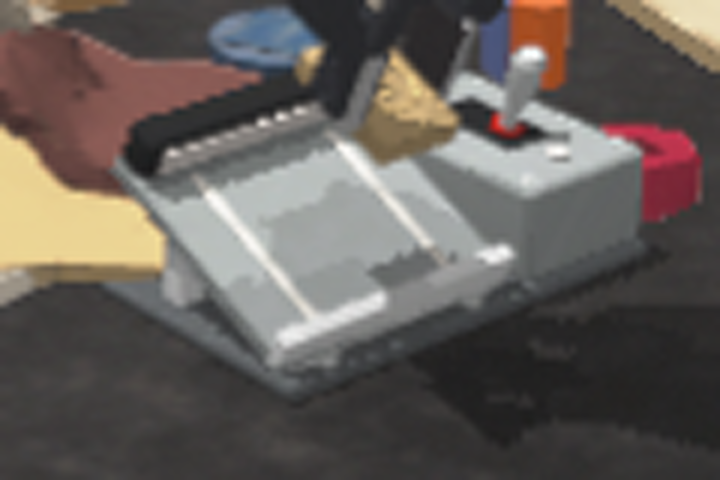

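The die hovers over the bed, short end toward the ledge, and the toggle is untouched. Descending.

Request:
apply_moves(motion=[[[0,-0.002,0.01],[0,-0.012,-0.003],20],[[0,-0.002,0.013],[0,-0.012,-0.003],20],[[0,-0.001,0.01],[0,-0.008,-0.002],20],[[0,0,0.005],[0,0,0],20],[[0,0,0],[0,0,0],20]])

```text
t: 7.85
ee_pos: [0.5376, 0.1324, 0.0648]
ee_rot: [0.219, 0.129, 0.967, -0.027]
wrist_force: [0.5, 0.2, -0.7]
finger_gap: 0.0325
```

```bash
cat >> bed.py <<'E'
def where():
    from rig import ctrl
    s=ctrl.sense();p,r=pose(s);B,T=frame(Bd); print('t',s['t'],'die est in bed mm',np.round((p+r.apply([0,0,-.0021])-B)@T*1000,1),'toolangerr',np.round((r.inv()*dietool(0,0,0)[1]).as_rotvec(),3),'F bed',np.round(s['wrist_force']@T,1),'gap',round(s['finger_gap'],4))
E
python3 -c "
from bed import *
where()"
```

```text
t 7.85 die est in bed mm [39.5  2.1 35.3] toolangerr [ 0.003  0.009 -0.004] F bed [ 0.1  0.3 -0.9] gap 0.0325
```

Request:
apply_moves(motion=[[[0.003,-0.001,0.006],[0.002,0.005,-0.002],20],[[0.002,-0.001,0.008],[0,0.003,-0.002],20],[[0,0,0.006],[0,0,0],20],[[0,0,0.002],[0,0,0],20],[[0,0,0],[0,0,0],20]])

```text
t: 8.35
ee_pos: [0.5431, 0.1294, 0.0422]
ee_rot: [0.215, 0.127, 0.968, -0.028]
wrist_force: [-0.1, -0.9, -1.5]
finger_gap: 0.0327
```

```bash
python3 -c "
from bed import *
where()"
```

```text
t 8.35 die est in bed mm [35.5  0.6 12.3] toolangerr [0.001 0.001 0.   ] F bed [-0.5 -0.9 -1.4] gap 0.0327
```

Request:
apply_moves(motion=[[[0.002,0,0.002],[0,0,0],20],[[0.002,0,0.002],[0,0,0],20],[[0.001,0,0.001],[0,0,0],20],[[0,0,0],[0,0,0],20],[[0,0,0],[0,0,0],20]])

```text
t: 8.85
ee_pos: [0.5407, 0.1302, 0.0353]
ee_rot: [0.216, 0.127, 0.968, -0.028]
wrist_force: [0.7, 0.3, -1.4]
finger_gap: 0.0326
```

```bash
python3 -c "
from bed import *
where()"
```

```text
t 8.85 die est in bed mm [30.3  0.8  7.1] toolangerr [0.002 0.002 0.   ] F bed [-0.1  0.5 -1.5] gap 0.0326
```

Request:
apply_moves(motion=[[[0.001,0,0],[0,0,0],20],[[0.001,0,0],[0,0,0],20],[[0.001,0,0],[0,0,0],20],[[0,0,0],[0,0,0],20],[[0,0,0],[0,0,0],20]])

```text
t: 9.35
ee_pos: [0.538, 0.131, 0.0344]
ee_rot: [0.216, 0.127, 0.968, -0.028]
wrist_force: [0.6, -0.6, -1.1]
finger_gap: 0.0327
```

```bash
python3 -c "
from bed import *
where()"
```

```text
t 9.35 die est in bed mm [27.4  0.9  7.4] toolangerr [0.002 0.003 0.   ] F bed [ 0.2 -0.4 -1.3] gap 0.0327
```

Request:
apply_moves(motion=[[[0.001,0,0.0005],[0,0,0],20],[[0,0,0],[0,0,0],20],[[0.001,0,0],[0,0,0],20],[[0,0,0],[0,0,0],20],[[0,0,0],[0,0,0],20]])

```text
t: 9.85
ee_pos: [0.5364, 0.1315, 0.033]
ee_rot: [0.216, 0.127, 0.968, -0.028]
wrist_force: [0.1, 0.1, -0.4]
finger_gap: 0.0323
```

```bash
python3 -c "
from bed import *
where()
from rig import optics
p,d=optics.camera('scene'); a=p[185:265,215:335]; cv2.imwrite('pics/s2.png',cv2.cvtColor(cv2.resize(a,None,fx=6,fy=6,interpolation=cv2.INTER_CUBIC),cv2.COLOR_RGB2BGR))"
```

```text
t 9.85 die est in bed mm [25.2  0.9  6.8] toolangerr [0.002 0.003 0.   ] F bed [-0.1  0.1 -0.4] gap 0.0323
```

View pics/s2.png

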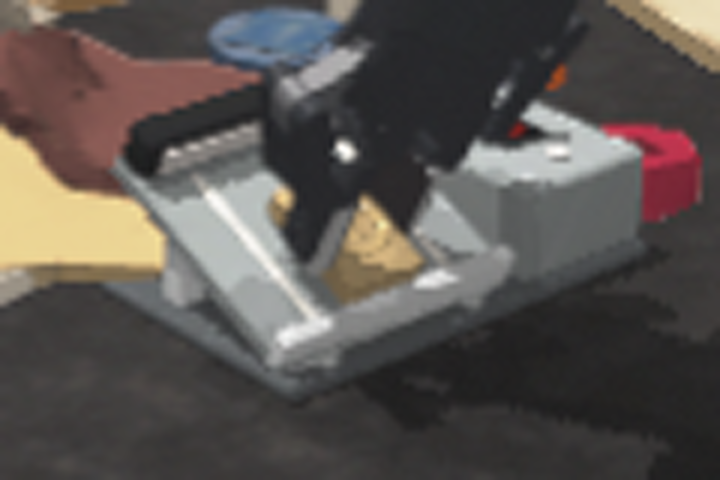

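The die is right at the ledge and there is no contact force yet. I'll nudge it a little further.

Request:
apply_moves(motion=[[[0.001,0,0],[0,0,0],20],[[0,0,0],[0,0,0],20],[[0.001,0,0],[0,0,0],20],[[0,0,0],[0,0,0],20],[[0,0,0],[0,0,0],20]])

```text
t: 10.4
ee_pos: [0.5353, 0.1319, 0.0326]
ee_rot: [0.217, 0.127, 0.968, -0.027]
wrist_force: [0.4, 0.0, 0.1]
finger_gap: 0.0328
```

```bash
python3 -c "
from bed import *
where()"
```

```text
t 10.4 die est in bed mm [24.  1.  7.] toolangerr [0.002 0.004 0.   ] F bed [ 0.4  0.1 -0.1] gap 0.0328
```

Request:
apply_moves(motion=[[[0,0,0.001],[0,0,0],20],[[0,0,0],[0,0,0],20],[[0,0,0.001],[0,0,0],20],[[0,0,0],[0,0,0],20],[[0,0,0],[0,0,0],20]])

```text
t: 10.9
ee_pos: [0.5362, 0.1318, 0.0307]
ee_rot: [0.217, 0.127, 0.968, -0.027]
wrist_force: [-1.2, 0.4, -0.1]
finger_gap: 0.0327
```

```bash
python3 -c "
from bed import *
where()"
```

```text
t 10.9 die est in bed mm [24.   1.1  4.9] toolangerr [0.002 0.004 0.   ] F bed [-1.2  0.1  0.5] gap 0.0327
```

Request:
apply_moves(motion=[[[0.001,0,0.001],[0,0,0],20],[[0,0,0],[0,0,0],20],[[0.001,0,0.001],[0,0,0],20],[[0,0,0],[0,0,0],20],[[0,0,0],[0,0,0],20]])

```text
t: 11.4
ee_pos: [0.5364, 0.1318, 0.0308]
ee_rot: [0.218, 0.127, 0.967, -0.028]
wrist_force: [0.5, -0.2, 0.1]
finger_gap: 0.0326
```

```bash
python3 -c "
from bed import *
where()"
```

```text
t 11.4 die est in bed mm [24.2  1.2  4.9] toolangerr [0.001 0.007 0.   ] F bed [ 0.5 -0.1 -0.1] gap 0.0326
```

The pose no longer follows the commands in x or z, so the die is seated on the bed and against the ledge. Releasing.

Request:
apply_moves(motion=[[[0,0,0],[0,0,0],44],[[0,0,0],[0,0,0],48],[[0,0,0],[0,0,0],52],[[0,0,0],[0,0,0],56],[[0,0,0],[0,0,0],56]])

```text
t: 11.9
ee_pos: [0.5366, 0.1319, 0.0305]
ee_rot: [0.218, 0.127, 0.967, -0.028]
wrist_force: [-0.5, -0.3, 0.0]
finger_gap: 0.0474
```

Request:
apply_moves(motion=[[[0,0,-0.005],[0,0,0],56],[[0,0,-0.015],[0,0,0],56],[[0,0,-0.025],[0,0,0],56],[[0,0,-0.035],[0,0,0],56],[[0,0,-0.03],[0,0,0],56]])

```text
t: 12.4
ee_pos: [0.4873, 0.1435, 0.1292]
ee_rot: [0.214, 0.128, 0.968, -0.029]
wrist_force: [0.3, 0.2, 0.5]
finger_gap: 0.0479
```

```bash
python3 -c "
from bed import *
where()
from snap import *
snap('w5')
p,d=optics.camera('top'); c=optics.calibration('top'); np.savez('top1.npz',p=p,d=d,**c)
p,d=optics.camera('scene'); a=p[185:265,215:335]; cv2.imwrite('pics/s3.png',cv2.cvtColor(cv2.resize(a,None,fx=6,fy=6,interpolation=cv2.INTER_CUBIC),cv2.COLOR_RGB2BGR))"
```

```text
t 12.4 die est in bed mm [ 20.1  -0.2 115.5] toolangerr [-0.002 -0.002  0.   ] F bed [0.4 0.3 0.4] gap 0.0479
12.4 [0.48727948 0.14346576 0.12924335] [ 0.121 -0.824  0.134  0.177  0.705 -0.143]
```

View pics/w5.png

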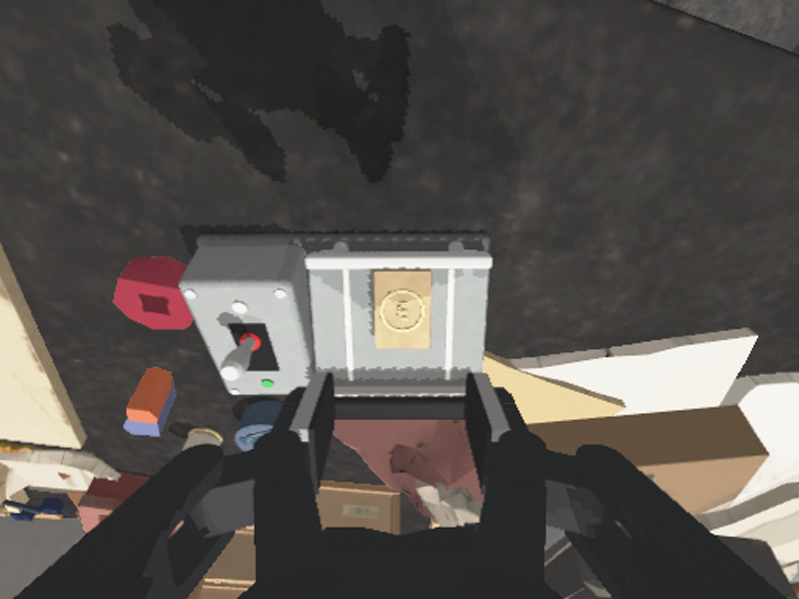

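View pics/s3.png

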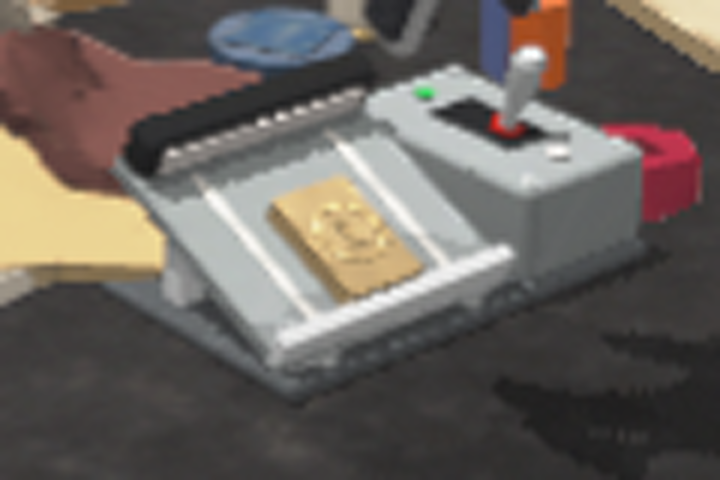

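The die lies flat on the bed between the lines, with its end at the ledge. Now I'll measure it and the toggle.

```bash
python3 - <<'E'
from bed import *
from snap import *
c=load('w5.npz'); g=c['p'].astype(float).mean(2)
def z(u): return [(a/1.56,b/1.56) for a,b in u]
w=(c['p'].min(2)>175)
L=[];Rr=[];E=[]
for v in range(180,236):
    for lst,u0 in ((L,np.interp(v,[180,236],[451/1.56,448/1.56])),(Rr,np.interp(v,[180,236],[346/1.56,351/1.56]))):
        us=np.arange(int(u0)-4,int(u0)+5); q=np.clip(g[v,us]-np.median(g[v,us])-8,0,None)
        if q.sum()>20: lst.append((np.sum(us*q)/q.sum(),v))
for u in range(202,310):
    col=g[158:180,u]; i=np.nonzero(col>205)[0]
    if len(i) and not (218<u<230 or 282<u<294): E.append((u,158+i[-1]+.5))
b,rm,_=fit(c,L,Rr,E,Bd,.008); print('bed w5',b,np.degrees(b[2]),rm,len(L),len(Rr),len(E))
hsv=cv2.cvtColor(c['p'],cv2.COLOR_RGB2HSV)
m=((hsv[...,1]>70)&(hsv[...,2]>110)&(hsv[...,0]<40)).astype(np.uint8); m[:165]=0;m[228:]=0;m[:,:232]=0;m[:,284:]=0
ys,xs=np.nonzero(m); X=tobed(c,np.c_[xs,ys],b,.010)[:,:2].astype(np.float32); print('die in bed',cv2.minAreaRect(X*1000))
D=plane(c,z([(267,383),(240,307)]),.046); print('green/white w5',D, 'mid',D.mean(0), np.degrees(np.arctan2(*(D[0]-D[1])[[1,0]])))
# toggle head by two views
for n in ('top1','w5'):
    k=load(n+'.npz')
    r=(slice(190,225),slice(280,305)) if n=='top1' else (slice(205,250),slice(135,175))
    a=k['p'][r]; cv2.imwrite(f'pics/tg_{n}.png',cv2.cvtColor(cv2.resize(a,None,fx=12,fy=12,interpolation=cv2.INTER_NEAREST),cv2.COLOR_RGB2BGR))
E
```

```text
bed w5 [ 0.51486518  0.13611709 -0.25428079] -14.569216119461794 0.00035992236354208027 56 56 86
die in bed ((24.978548049926758, 2.196849822998047), (33.17414474487305, 48.423851013183594), 89.62757873535156)
green/white w5 [[0.56944111 0.02869934 0.046     ]
 [0.49978799 0.04711295 0.046     ]] mid [0.53461455 0.03790615 0.046     ] -14.808047302288786
```

View pics/tg_top1.png

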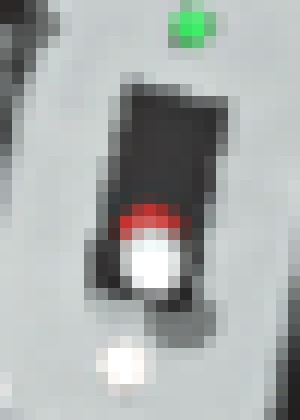

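View pics/tg_w5.png

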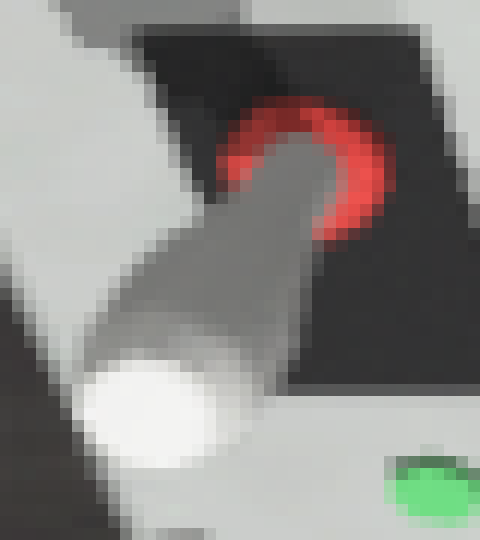

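The die reads (25.0, 2.2) mm in the bed frame and square to the ledge within half a degree. The bright tip disc of the bat shows in both crops, so I'll triangulate it.

```bash
python3 - <<'E'
from bed import *
t=load('top1.npz');c=load('w5.npz')
X,e=tri(t,(292.4,211.2),c,(146.6,238.8)); print('tip',X,e)
Z=.022+.064*np.cos(.33); print('exp z',Z, plane(t,[(292.4,211.2)],Z),plane(c,[(146.6,238.8)],Z))
# predicted tip from pivot candidates
y=np.array([np.cos(-.261),np.sin(-.261)])
for m in ([.5314,.0371],[.5346,.0379]): print('pred tip',np.array(m)-y*.064*np.sin(.33),'head',np.array(m)-y*.054*np.sin(.33), .022+.054*np.cos(.33))
E
```

```text
tip [0.51358622 0.04323832 0.0815787 ] 6.0033406252826465e-06
exp z 0.08254670998581677 [[0.51343623 0.04332655 0.08254671]] [[0.5125356  0.04416314 0.08254671]]
pred tip [0.51136362 0.04245157] head [0.5144943  0.04161539] 0.0730862865505329
pred tip [0.51456362 0.04325157] head [0.5176943  0.04241539] 0.0730862865505329
```

```bash
cat > tog.py <<'E'
from go import *
PV=np.array([.533,.0377,.022]); YW=-.262
def tt(th,rho,dy=0.):
    Y=Ro.from_euler('z',YW).as_matrix(); x=Y[:,0];y=Y[:,1]
    a=np.array([0,0,1.])*np.cos(th)+x*np.sin(th); fx=np.cross(y,-a)
    return PV+a*rho+y*dy, Ro.from_matrix(np.c_[fx,y,-a])
def wt():
    s=ctrl.sense();p,r=pose(s);Y=Ro.from_euler('z',YW).as_matrix(); d=(p-PV)@Y; R=Y.T@r.as_matrix()
    print('t',round(s['t'],2),'TCP rel pivot stand mm',np.round(d*1000,1),'rho',round(np.hypot(d[0],d[2])*1000,1),'th_pos',round(np.arctan2(d[0],d[2]),3),'th_tool',round(np.arctan2(-R[0,2],-R[2,2]),3),'F stand',np.round(s['wrist_force']@Y,1),'gap',round(s['finger_gap'],4))
E
python3 -c "
from tog import *
wt(); p,r=tt(-.33,.107); show(p,r,5)"
```

```text
t 12.55 TCP rel pivot stand mm [-70.1  91.1 108.4] rho 129.0 th_pos -0.574 th_tool -0.439 F stand [-0.2  0.5 -0.5] gap 0.0482
t 12.55 at [0.4889 0.1438 0.1304] F [-0.1  0.5 -0.5] gap 0.0482 q [ 0.15 -0.15  2.22 -0.27  0.69 -0.98]
([-0.0058, -0.0182, 0.0043], [0.0, 0.022, 0.0])
([-0.0059, -0.0182, 0.0042], [0.0, 0.022, 0.0])
([-0.006, -0.0182, 0.004], [0.0, 0.022, 0.0])
([-0.0061, -0.0182, 0.0039], [0.0, 0.022, 0.0])
([-0.0062, -0.0182, 0.0038], [0.0, 0.022, 0.0])
```

Request:
apply_moves(motion=[[[-0.006,-0.024,0.001],[0,0.027,0],50],[[-0.007,-0.024,0.002],[0,0.027,0],50],[[-0.007,-0.022,0.002],[0,0.027,0],50],[[-0.005,-0.012,0.002],[0,0.015,0],50],[[0,0,0],[0,0,0],50]])

```text
t: 13.05
ee_pos: [0.4902, 0.0551, 0.128]
ee_rot: [0.163, 0.128, 0.978, -0.022]
wrist_force: [-0.3, -0.6, 0.5]
finger_gap: 0.0429
```

```bash
python3 -c "
from tog import *
wt(); p,r=tt(-.33,.1); show(p,r,3)
from snap import *
snap('w6')"
```

```text
t 13.05 TCP rel pivot stand mm [-45.8   5.8 106. ] rho 115.5 th_pos -0.408 th_tool -0.331 F stand [-0.1 -0.6  0.5] gap 0.0429
t 13.05 at [0.4902 0.0551 0.128 ] F [-0.3 -0.6  0.5] gap 0.0429 q [-0.09 -0.18  2.22 -0.08  0.77 -1.35]
([-0.003, -0.0019, 0.005], [-0.0, 0.0, 0.001])
([-0.003, -0.0019, 0.005], [-0.0, 0.0, 0.001])
([-0.003, -0.0019, 0.005], [-0.0, 0.0, 0.001])
13.05 [0.49024906 0.05514197 0.12798865] [ 0.004  0.013  0.018  0.004 -0.004  0.009]
```

View pics/w6.png

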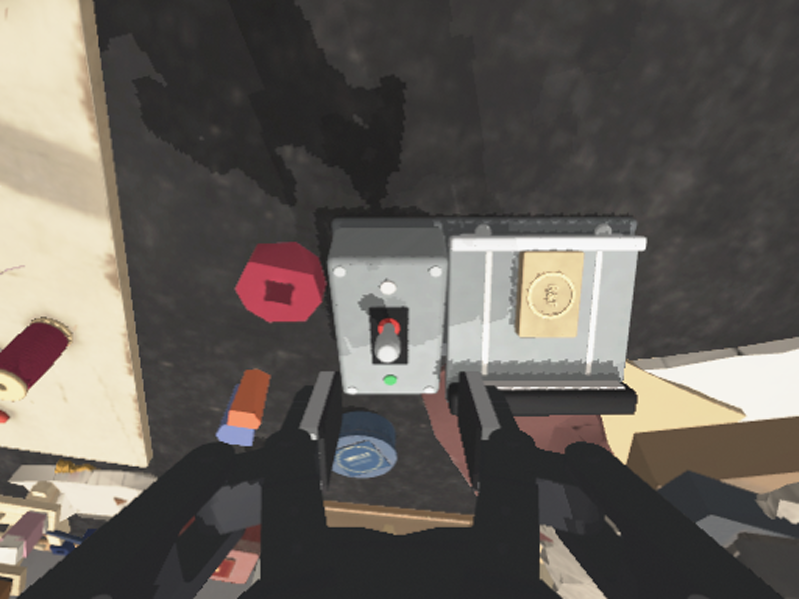

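The bat head is at (388,350), with white dot (388,287) and green dot (390,379) in line with it. I'll refine the lateral position.

```bash
python3 - <<'E'
from tog import *
c=load('w6.npz'); Y=Ro.from_euler('z',YW).as_matrix()
a=c['p'][175:260,215:285]; cv2.imwrite('pics/w6z.png',cv2.cvtColor(cv2.resize(a,None,fx=7,fy=7,interpolation=cv2.INTER_CUBIC),cv2.COLOR_RGB2BGR))
for n,uv,z in (('tip',(388,353),.0825),('white',(388,287),.046),('green',(390,379),.046)):
    X=plane(c,[np.array(uv)/1.56],z)[0]; print(n,np.round((X-PV)@Y*1000,1))
E
```

```text
tip [-21.    1.4  60.5]
white [-34.7   0.8  24. ]
green [37.   1.1 24. ]
```

View pics/w6z.png

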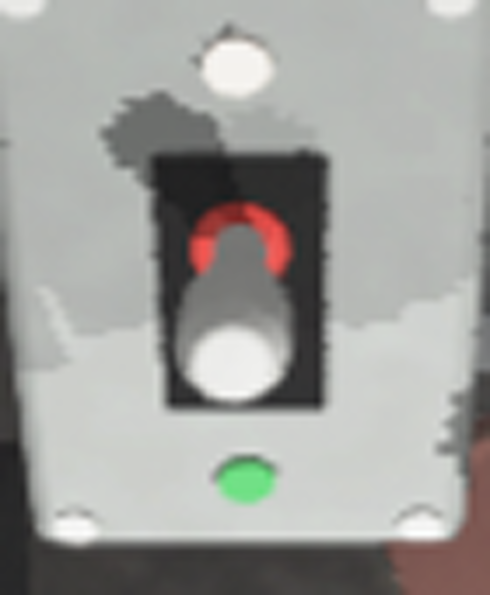

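The wrist view confirms the pivot: tip at x −21 against an expected −20.7. The ~1 mm y reading matches this camera's known offset on the gripped die. Aligning on the bat axis.

Request:
apply_moves(motion=[[[-0.005,-0.003,0.003],[0,0,0],50],[[-0.003,-0.002,0.005],[0,0,0],50],[[-0.001,-0.001,0.004],[0,0,0],50],[[0,0,0],[0,0,0],50],[[0,0,0],[0,0,0],50]])

```text
t: 13.6
ee_pos: [0.4995, 0.0484, 0.1157]
ee_rot: [0.161, 0.126, 0.979, -0.022]
wrist_force: [0.3, 0.1, -0.1]
finger_gap: 0.0428
```

```bash
python3 -c "
from tog import *
wt(); p,r=tt(-.33,.0375); show(p,r,5)"
```

```text
t 13.6 TCP rel pivot stand mm [-35.2   1.7  93.7] rho 100.0 th_pos -0.359 th_tool -0.327 F stand [ 0.2  0.1 -0.1] gap 0.0428
t 13.6 at [0.4995 0.0484 0.1157] F [ 0.3  0.1 -0.1] gap 0.0428 q [-0.1  -0.13  2.21 -0.07  0.74 -1.37]
([-0.0006, -0.0003, 0.0125], [0.0, -0.001, 0.001])
([-0.0006, -0.0003, 0.0125], [0.0, -0.001, 0.001])
([-0.0006, -0.0003, 0.0125], [0.0, -0.001, 0.001])
([-0.0006, -0.0003, 0.0125], [0.0, -0.001, 0.001])
([-0.0006, -0.0003, 0.0125], [0.0, -0.001, 0.001])
```

Request:
apply_moves(motion=[[[-0.002,-0.001,0.008],[0,0,0],50],[[-0.001,-0.001,0.013],[0,0,0],50],[[0,0,0.013],[0,0,0],50],[[0,0,0.006],[0,0,0],50],[[0,0,0],[0,0,0],50]])

```text
t: 14.1
ee_pos: [0.5156, 0.0427, 0.077]
ee_rot: [0.162, 0.125, 0.979, -0.022]
wrist_force: [-0.6, 0.6, -0.1]
finger_gap: 0.0427
```

```bash
python3 -c "
from tog import *
wt()"
```

```text
t 14.1 TCP rel pivot stand mm [-18.1   0.3  55. ] rho 58.0 th_pos -0.318 th_tool -0.328 F stand [-0.7  0.4 -0.1] gap 0.0427
```

Request:
apply_moves(motion=[[[0,0,0.006],[0,0,0],50],[[0,0,0.008],[0,0,0],50],[[0,0,0.005],[0,0,0],50],[[0,0,0],[0,0,0],50],[[0,0,0],[0,0,0],50]])

```text
t: 14.6
ee_pos: [0.5225, 0.0411, 0.0584]
ee_rot: [0.163, 0.125, 0.978, -0.022]
wrist_force: [-1.0, 0.6, -0.3]
finger_gap: 0.0426
```

```bash
python3 -c "
from tog import *
wt()"
```

```text
t 14.6 TCP rel pivot stand mm [-11.    0.6  36.4] rho 38.0 th_pos -0.293 th_tool -0.33 F stand [-1.1  0.4 -0.3] gap 0.0426
```

Request:
apply_moves(motion=[[[0.001,0,0],[0,0,0],25],[[0,0,0],[0,0,0],0],[[0,0,0],[0,0,0],0],[[0,0,0],[0,0,0],0],[[0,0,0],[0,0,0],0]], grip_force=60)

```text
t: 15.1
ee_pos: [0.5215, 0.0405, 0.0587]
ee_rot: [0.163, 0.125, 0.978, -0.022]
wrist_force: [-0.1, -1.2, -1.8]
finger_gap: 0.0103
```

```bash
python3 -c "
from tog import *
wt()"
```

```text
t 15.1 TCP rel pivot stand mm [-11.9  -0.2  36.7] rho 38.5 th_pos -0.313 th_tool -0.331 F stand [ 0.2 -1.2 -1.8] gap 0.0103
```

Gripped (gap 10 mm). Pulling outward.

Request:
apply_moves(motion=[[[0,0,-0.003],[0,0,0],0],[[0,0,-0.003],[0,0,0],0],[[0,0,-0.003],[0,0,0],0],[[0,0,-0.002],[0,0,0],0],[[0,0,-0.002],[0,0,0],0]])

```text
t: 15.6
ee_pos: [0.5146, 0.0419, 0.0656]
ee_rot: [0.162, 0.125, 0.979, -0.022]
wrist_force: [27.5, -5.2, -37.3]
finger_gap: 0.0102
```

```bash
python3 -c "
from tog import *
wt()"
```

```text
t 15.6 TCP rel pivot stand mm [-18.9  -0.7  43.6] rho 47.5 th_pos -0.409 th_tool -0.329 F stand [ 27.9   2.1 -37.3] gap 0.0102
```

The bat is fully out: 9 mm of travel, then the end stop. Now I'll swing to the rear with a small outward bias.

Request:
apply_moves(motion=[[[-0.005,0,0.0005],[0,0.05,0],0],[[-0.005,0,-0.0005],[0,0.1,0],0],[[-0.005,0,-0.0005],[0,0.1,0],0],[[-0.004,0,-0.0005],[0,0.09,0],0],[[-0.001,0,-0.0005],[0,0.02,0],0]])

```text
t: 16.1
ee_pos: [0.5317, 0.0378, 0.0688]
ee_rot: [-0.022, 0.127, 0.992, 0.003]
wrist_force: [1.0, -0.6, -4.5]
finger_gap: 0.0104
```

```bash
python3 -c "
from tog import *
wt()"
```

```text
t 16.1 TCP rel pivot stand mm [-1.3 -0.3 46.8] rho 46.8 th_pos -0.027 th_tool 0.045 F stand [ 1.1 -0.3 -4.5] gap 0.0104
```

Request:
apply_moves(motion=[[[-0.005,0,-0.0003],[0,0.08,0],0],[[-0.005,0,-0.0003],[0,0.09,0],0],[[-0.005,0,-0.0003],[0,0.08,0],0],[[-0.003,0,-0.0003],[0,0.04,0],0],[[0,0,0],[0,0,0],0]])

```text
t: 16.6
ee_pos: [0.5461, 0.034, 0.0648]
ee_rot: [-0.172, 0.124, 0.977, 0.02]
wrist_force: [-0.7, -1.5, -4.8]
finger_gap: 0.0105
```

```bash
python3 -c "
from tog import *
wt()"
```

```text
t 16.6 TCP rel pivot stand mm [13.6 -0.2 42.8] rho 44.9 th_pos 0.307 th_tool 0.348 F stand [-0.3 -1.6 -4.8] gap 0.0105
```

Request:
apply_moves(motion=[[[-0.002,0,-0.0003],[0,0,0],0],[[-0.001,0,-0.0003],[0,0,0],0],[[0,0,0],[0,0,0],0],[[0,0,0],[0,0,0],0],[[0,0,0],[0,0,0],0]])

```text
t: 17.1
ee_pos: [0.5461, 0.0341, 0.0641]
ee_rot: [-0.172, 0.123, 0.977, 0.02]
wrist_force: [-1.1, -1.4, -4.0]
finger_gap: 0.0099
```

```bash
python3 -c "
from tog import *
wt()"
```

```text
t 17.1 TCP rel pivot stand mm [13.5 -0.1 42.1] rho 44.2 th_pos 0.311 th_tool 0.347 F stand [-0.7 -1.6 -4. ] gap 0.0099
```

Request:
apply_moves(motion=[[[-0.002,0,-0.0005],[0,0,0],0],[[-0.002,0,-0.0005],[0,0,0],0],[[-0.002,0,-0.0005],[0,0,0],0],[[-0.002,0,-0.0005],[0,0,0],0],[[-0.002,0,-0.0005],[0,0,0],0]])

```text
t: 17.6
ee_pos: [0.5508, 0.033, 0.0624]
ee_rot: [-0.18, 0.123, 0.976, 0.02]
wrist_force: [-11.1, 0.8, 0.2]
finger_gap: 0.0103
```

```bash
python3 -c "
from tog import *
wt()"
```

```text
t 17.6 TCP rel pivot stand mm [18.4  0.  40.4] rho 44.4 th_pos 0.427 th_tool 0.364 F stand [-10.9  -2.1   0.2] gap 0.0103
```

It has reached the rear stop. Opening lets the bat spring in, then I'll retract along the axis.

Request:
apply_moves(motion=[[[0,0,0.003],[0,0,0],0],[[0,0,0.003],[0,0,0],0],[[0,0,0],[0,0,0],50],[[0,0,0],[0,0,0],50],[[0,0,0],[0,0,0],50]])

```text
t: 18.1
ee_pos: [0.5514, 0.0327, 0.0592]
ee_rot: [-0.178, 0.123, 0.976, 0.02]
wrist_force: [-4.1, -4.6, -3.1]
finger_gap: 0.0427
```

```bash
python3 -c "
from tog import *
wt()"
```

```text
t 18.1 TCP rel pivot stand mm [19.1 -0.1 37.2] rho 41.8 th_pos 0.475 th_tool 0.36 F stand [-2.7 -5.5 -3.1] gap 0.0427
```

Request:
apply_moves(motion=[[[0,0,-0.008],[0,0,0],50],[[0,0,-0.015],[0,0,0],50],[[0,0,-0.02],[0,0,0],50],[[0,0,-0.025],[0,0,0],50],[[0,0,-0.025],[0,0,0],50]])

```text
t: 18.6
ee_pos: [0.5856, 0.0259, 0.1513]
ee_rot: [-0.177, 0.123, 0.976, 0.022]
wrist_force: [0.9, 0.4, 0.6]
finger_gap: 0.0428
```

Request:
apply_moves(motion=[[[0.02,0,-0.03],[0,-0.08,0],50],[[0.03,0,-0.03],[0,-0.08,0],50],[[0.03,0,-0.02],[0,-0.08,0],50],[[0.02,0,-0.01],[0,0,0],50],[[0,0,0],[0,0,0],50]])

```text
t: 19.1
ee_pos: [0.5208, 0.0446, 0.2779]
ee_rot: [-0.043, 0.125, 0.991, 0.009]
wrist_force: [0.5, 0.4, 0.5]
finger_gap: 0.0427
```

```bash
python3 - <<'E'
from tog import *
from snap import *
wt(); snap('w7')
p,d=optics.camera('scene'); a=p[165:265,215:335]; cv2.imwrite('pics/s4.png',cv2.cvtColor(cv2.resize(a,None,fx=6,fy=6,interpolation=cv2.INTER_CUBIC),cv2.COLOR_RGB2BGR))
p,d=optics.camera('top'); c=optics.calibration('top'); np.savez('top2.npz',p=p,d=d,**c)
cv2.imwrite('pics/t2.png',cv2.cvtColor(cv2.resize(p[130:250,120:380],None,fx=3,fy=3,interpolation=cv2.INTER_CUBIC),cv2.COLOR_RGB2BGR))
E
```

```text
t 19.1 TCP rel pivot stand mm [-13.5   3.5 255.9] rho 256.3 th_pos -0.053 th_tool 0.087 F stand [0.4 0.5 0.5] gap 0.0427
19.1 [0.52084042 0.04461419 0.27790073] [-0.001 -0.016 -0.02   0.005 -0.024 -0.001]
```

View pics/w7.png

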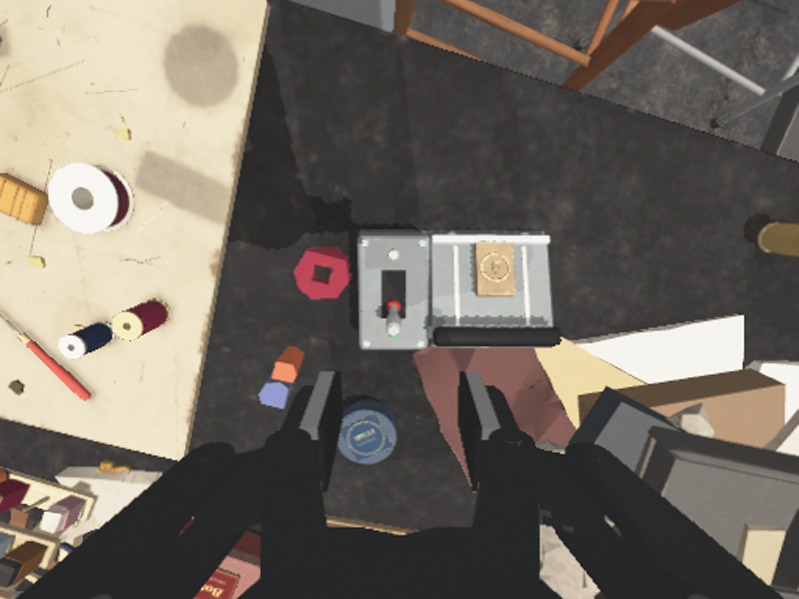

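View pics/s4.png

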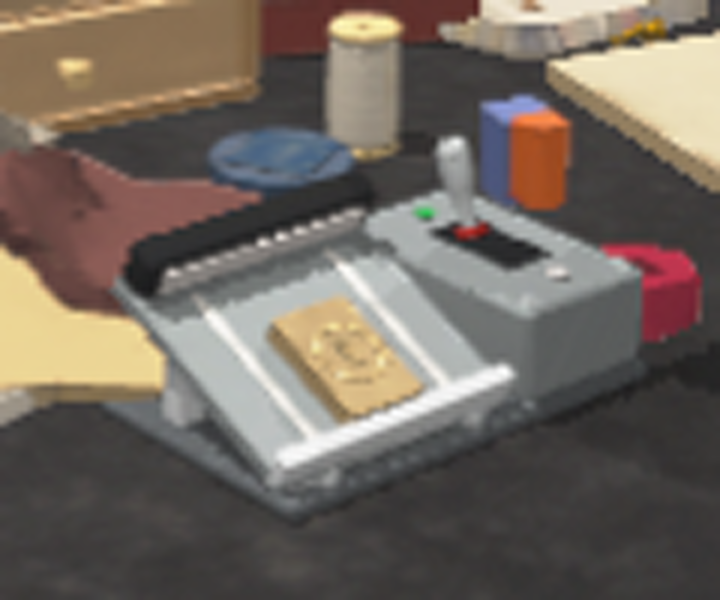

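View pics/t2.png

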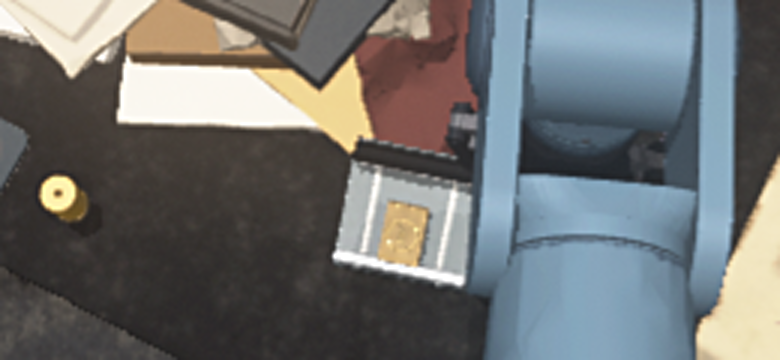

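The bat leans to the green mark, the die has not moved, and the tin and spools stand in place. I'll check numerically that the bat is let in.

```bash
python3 - <<'E'
from tog import *
from snap import *
from bed import tobed,Bd
sc=optics.calibration('scene'); c=load('w7.npz'); Y=Ro.from_euler('z',YW).as_matrix()
a=c['p'][180:235,225:285]; cv2.imwrite('pics/w7z.png',cv2.cvtColor(cv2.resize(a,None,fx=9,fy=9,interpolation=cv2.INTER_CUBIC),cv2.COLOR_RGB2BGR))
for su in ((215+455/6,165+145/6),(215+455/6,165+155/6)):
    X,e=tri(sc,su,c,(394/1.56,328/1.56)); d=(X-PV)@Y; print('pt',np.round(d*1000,1),'rho',np.hypot(d[0],d[2])*1000,'th',np.arctan2(d[0],d[2]),'miss',e*1000)
s0=load('scene0.npz')
X,e=tri(s0,(140+653/4,165+117/4),load('top0.npz'),(292.4,211.2)); d=(X-PV)@Y; print('before, same method',np.round(d*1000,1),np.hypot(d[0],d[2])*1000,np.arctan2(d[0],d[2]),e*1000)
for k,lab in ((.0,'let in'),(.008,'out')):
    for th in (.27,.33,.38): 
        p,_=tt(th,.064+k); h,_=tt(th,.047+k); print(lab,th,'scene crop px',(proj(sc,[p])[0]-[215,165])*6,'w7 px',proj(c,[p])[0]*1.56)
hsv=cv2.cvtColor(c['p'],cv2.COLOR_RGB2HSV)
m=((hsv[...,1]>70)&(hsv[...,2]>110)&(hsv[...,0]<40)).astype(np.uint8); m[:148]=0;m[200:]=0;m[:,:298]=0;m[:,335:]=0
ys,xs=np.nonzero(m); print('die',cv2.minAreaRect((tobed(c,np.c_[xs,ys],Bd,.010)[:,:2]*1000).astype(np.float32)))
E
```

```text
pt [20.7  1.2 57.6] rho 61.167666193367374 th 0.344967141090681 miss 3.1117694931975897
pt [21.6  0.9 53.2] rho 57.43240165092599 th 0.38480952781417616 miss 4.158889055277616
before, same method [-20.1   0.   57.6] 61.021258356053245 -0.3350366348990799 0.5599218502482238
let in 0.27 scene crop px [460.27121182 135.90253166] w7 px [391.3678774  323.74327039]
let in 0.33 scene crop px [453.52707142 135.84011335] w7 px [391.35585432 327.62234056]
let in 0.38 scene crop px [448.02200532 136.23660901] w7 px [391.34837793 330.69878539]
out 0.27 scene crop px [457.09994806 115.40291032] w7 px [391.25569466 328.94110619]
out 0.33 scene crop px [449.51501864 115.39620502] w7 px [391.24263159 333.35603727]
out 0.38 scene crop px [443.32791367 115.89579164] w7 px [391.23472366 336.8482432 ]
die ((25.56321907043457, 1.8564987182617188), (49.954898834228516, 33.65031814575195), 0.23802968859672546)
```

View pics/w7z.png

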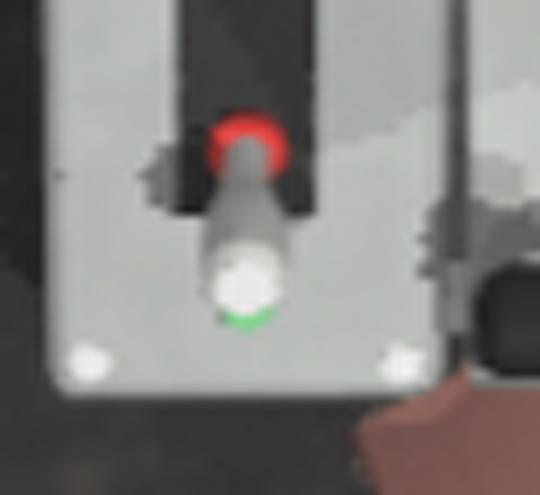

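The bat is at about +0.34 rad. Its tip sits at crop row ~137, against 136 expected let in and 115 if still out. The die is at (25.6, 1.9) mm, turned 0.2°. Handing in.

```bash
python3 -c "
from rig import close_job
print(close_job())"
```

```text
the job is handed in; nothing more can be done
None
```

The job is handed in at about 19 s of the 45 s allowed, and every final check I made was met. `close_job()` gives no verdict.

**Die:** I set it down on the bed at the slope's angle and pushed it gently against the ledge until it stopped moving, then let go. The last wrist view puts it at x 25.6 mm and y 1.9 mm in the bed frame, square to the ledge within 0.3°. It is face up, and I saw it lying flat in the picture.

**Toggle:** I pulled the bat fully out while it leaned to the front, swung it to the rear stop and let go. The last views show it at about +0.34 rad beside the green mark. The tip's image position matches a bat that has sprung back in and is clearly off where it would be if still out.

**Other checks:**
- **Spools and tin:** they look untouched in the pictures, but I did not measure them again.
- **Arm:** it stands clear, about 0.2 m above the switch box.
- **Peak force:** the wrist force rose to about 46 N when the pull met its end stop, under the 120 N limit.

**Disagreements:** The two sight lines used to locate the bat tip at the end missed each other by about 3 mm. The wrist camera also reads about 1 mm off sideways. Both are small next to the tolerances.

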